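Load the bench charger

ROBOT

A 6-joint arm with a two-finger parallel gripper is mounted at the origin on the work surface. World frame = base frame: x ahead of the robot, y to its left, z up, the work surface at z = 0. Lengths are in m, angles in rad, forces in N, time in s.
With the tool pointing down it reaches from about 0.375 to 0.75 m from the base axis. Payload 9 kg.
Tool frame: the origin (TCP) lies between the finger pads; the fingertips stand 8 mm ahead of it and the grasp point (between the pads) lies 11 mm behind it; z points along the fingers, y is the line along which they close (so a half turn about z gives the same grasp; the last joint's range is limited). The gripper opens to 85 mm and grips with 20 to 120 N. Pads are 22 mm wide; open, the fingers measure 114 mm over their backs; the gripper's body (76 mm by 85 mm) begins 54 mm behind the grasp point. The pads swing forward as they close: fully open they stand 13 mm farther back than shut.
Start: joints at [-1.471, 0.104, 0.097, 1.564, 0, 1.353], TCP at [0.187, -0.57, 0.207] pointing down, gripper open.
Joint ranges: [-2.99, 2.99], [-0.84, 1.86], [-1.1, 1.16], [-1.84, 2.11], [-1.51, 1.56], [-3.14, 3.14]. Speed limits (rad/s): [2.22, 2.22, 2.57, 3.14, 3.14, 3.14].

INTERFACE

Orientations are given as [roll, pitch, yaw] about the fixed x, y, z axes, in that order (R = Rz(yaw) Ry(pitch) Rx(roll)).
In Python, from station import robot, optics gives the robot as it stands.
- The arm moves only by the tool carry_out, never from a script. Its arguments are lists of equal length, an entry for each row: "travel": the shift along the tool's x, y, z in mm, a list of three; "rot": the turn, a rotation vector about the tool's x, y, z in degrees, a list of three. In form: {"travel": [[x, y, z], ...], "rot": [[rx, ry, rz], ...]}. A call has exactly 8 rows; each row is the pose to reach, as a shift and turn from the pose commanded when the call began, along the tool's axes at that moment; what a row does not reach only later rows make up. A row lasts 1/8 s, in which the tool goes at most 62.5 mm and 10.7 degrees, less where a joint would pass 70% of its speed; a pose out of reach is approached as far as the arm can. A call with a gripper value outside its range is refused whole. "gripper" is the opening, from 0 (shut) to 1 (fully open), set as the call begins (left out, the last holds). The fingers move at their own pace and stop on an object; "force" is the grip in N (left out, the last holds). Time passes only in rows, so rows that repeat a pose let the fingers close, or fill a call up. It gives the time, the measured TCP pose, the force, the opening and the grip force at its end, in the units of the state.
- robot.read_state(): the state, without advancing time (a new reading comes with each control period).
- optics.camera(name): name is "scene" or "side" or "wrist"; returns a dict with "color" (400x640x3 uint8, red, green, blue), "fx", "fy", "cx", "cy" (pixels), "extrinsics" (4x4, takes a point from camera to world coordinates); the wrist camera has in their place "hand_eye" (4x4, takes a point from camera to tool coordinates, whose origin is the TCP and whose axes are the flange's). Camera axes: x right, y down, z forward; pixel columns grow to the right and rows downward; lengths in m; the calibration is good to about 2 mm. The wrist camera is an equidistant fisheye: a pixel r from the principal point sees the ray r / f radians off the axis. A picture is of the moment at which its call begins: read the wrist's pose just before it. There is no depth.
- robot.finish_job(): hands the job in; it is judged then, once.
The state is a dict: "time": time; "joint_pos": joint angles; "qvel": joint speeds; "joint_torque": joint torques, N m; "tool_pos": TCP position; "ee_rot": TCP orientation; "force": force on the tool from outside, world axes, zero at the start; "ft_torque": the same for the moment, N m; "finger_gap": opening from 0.0 (shut) to 1.0 (fully open); "gripper_force": force on a finger pad.
Only numpy, scipy, OpenCV 4.12 (cv2) and the standard library are available. Lean on these libraries where they do the work, as an engineer would, in place of code of your own. Each camera call takes 0.05 s, during which the arm holds its last target. There are 200 camera calls.

TASK

Switch the charging dock off by pushing its mushroom stop down until it latches, then take every battery pack out of the crate and slide each onto a shoe of its own on the dock, fully home against the back until the detent holds it. When all the packs are on, twist the mushroom so that it springs up again; let go of everything, leave the other things in the crate, and do not disturb what stands about on the bench.

Things in the scene. Friction and masses are not known exactly. Their poses are not given: they have to be found in the camera images.
- pack1: battery pack, black body 84 x 52 x 38 mm with a grey upright fin on top (50 long, 26 thick, 28 tall, to 66 mm, centred) to pinch. Origin: centre of underside; x to its front end (copper contacts on top), z up. Below, a lengthwise slot for the rail: 24 wide between 6 thick lips, 36 wide above to 16 high. 0.27-0.53 kg. Upright in the crate, front roughly away from the robot. None at start: absent
- pack2: battery pack, black body 84 x 52 x 38 mm with a grey upright fin on top (50 long, 26 thick, 28 tall, to 66 mm, centred) to pinch. Origin: centre of underside; x to its front end (copper contacts on top), z up. Below, a lengthwise slot for the rail: 24 wide between 6 thick lips, 36 wide above to 16 high. 0.27-0.53 kg. Upright in the crate, front roughly away from the robot. None at start: absent
- pack3: battery pack, black body 84 x 52 x 38 mm with a grey upright fin on top (50 long, 26 thick, 28 tall, to 66 mm, centred) to pinch. Origin: centre of underside; x to its front end (copper contacts on top), z up. Below, a lengthwise slot for the rail: 24 wide between 6 thick lips, 36 wide above to 16 high. 0.27-0.53 kg. Upright in the crate, front roughly away from the robot. None at start: absent
- pack4: battery pack, black body 84 x 52 x 38 mm with a grey upright fin on top (50 long, 26 thick, 28 tall, to 66 mm, centred) to pinch. Origin: centre of underside; x to its front end (copper contacts on top), z up. Below, a lengthwise slot for the rail: 24 wide between 6 thick lips, 36 wide above to 16 high. 0.27-0.53 kg. Upright in the crate, front roughly away from the robot. None at start: absent
- dock: charging dock: grey deck 20 mm high, x -115 to +93 mm, 320 along y; black back wall, face at x = 93, 62 high; four aluminium T-rails along x, 80 apart, from the wall to a round nose at x = -3 mm: neck 18 wide, head 31 wide, 9 to 13 mm above the deck. Origin: underside, mid-width; x away from the robot, z up. The deck before the noses is clear: set a pack down there (centre x = -58)
- bay1 (a point): shoe 1: where the origin of a pack fully home on it lies, on the deck at x = 50, y = -120, z = 20 mm of the dock, axes as the dock's. A pack enters over the nose flat on the deck, in line, front first, slid along +x; over the last 30 mm sprung rollers ride under its lips (about 10 N), then drop into notches and hold it
- bay2 (a point): shoe 2: where the origin of a pack fully home on it lies, on the deck at x = 50, y = -40, z = 20 mm of the dock, axes as the dock's. A pack enters over the nose flat on the deck, in line, front first, slid along +x; over the last 30 mm sprung rollers ride under its lips (about 10 N), then drop into notches and hold it
- bay3 (a point): shoe 3: where the origin of a pack fully home on it lies, on the deck at x = 50, y = 40, z = 20 mm of the dock, axes as the dock's. A pack enters over the nose flat on the deck, in line, front first, slid along +x; over the last 30 mm sprung rollers ride under its lips (about 10 N), then drop into notches and hold it
- bay4 (a point): shoe 4: where the origin of a pack fully home on it lies, on the deck at x = 50, y = 120, z = 20 mm of the dock, axes as the dock's. A pack enters over the nose flat on the deck, in line, front first, slid along +x; over the last 30 mm sprung rollers ride under its lips (about 10 N), then drop into notches and hold it
- detent1 (a joint): how far shoe 1's sprung detent rollers are pushed into the deck, m: 0 up (shoe empty, or pack held), up to 0.004 while a pack rides over them
- detent2 (a joint): how far shoe 2's sprung detent rollers are pushed into the deck, m: 0 up (shoe empty, or pack held), up to 0.004 while a pack rides over them
- detent3 (a joint): how far shoe 3's sprung detent rollers are pushed into the deck, m: 0 up (shoe empty, or pack held), up to 0.004 while a pack rides over them
- detent4 (a joint): how far shoe 4's sprung detent rollers are pushed into the deck, m: 0 up (shoe empty, or pack held), up to 0.004 while a pack rides over them
- crate: open plywood crate, 250 x 337 x 50 mm outside, walls and floor 6 mm, fixed; origin: centre of its underside, x away from the robot, z up. Holds the packs among other things
- roll: cardboard tape ring, 82 mm outside, 52 mm inside, 24 mm high, lying in the crate; origin centre of underside
- plane: small steel block plane 88 x 40 x 32 mm with wooden grips, lying in the crate; origin centre of underside
- stop (a joint): how far the mushroom stop is pressed, m: 0 up, 0.008 latched down, 0.010 bottom. The mushroom is a red disc 44 mm across and 16 mm thick on a 60 x 60 x 50 mm grey box. Pressing takes up to 6 N; past 8 mm a pawl catches and it stays down
- stop_top (a point): centre of the mushroom's top face, on its axis (vertical): 78 mm above the bench when up, 70 mm when latched; turns with the mushroom
- turn (a joint): turn of the mushroom about its vertical axis, rad, 0 at rest, clockwise from above positive, stops at -1 and +1, stays where left. When latched down, turned 0.6 or more either way it is freed and springs up as soon as the fingers let go
- mug: white mug on the bench, 90 mm across, 85 mm high, bystander; origin centre of underside
- mallet: wooden mallet lying on the bench, head 65 x 125 x 60 mm, handle 190 mm, bystander; origin on the bench 100 mm from the head's centre
- chisel: chisel, 240 mm long, 26 mm high, lying along the back of the bench, bystander; origin mid-length on the bench
- gluepot: small jar 52 mm across, 60 mm high, bystander; origin centre of underside
There are look-alikes about, which are no part of the job. What is shaped like the part that bears stop but blue or green is not meant. Several things have the shape of the roll; the one meant has the colours described above.

How it is judged:
By the outcome, as a careful person would: the job done as asked, in the order asked, and still so for the second after the job is handed in, with the robot touching nothing.
Of pack1, pack2, pack3, pack4 only 3 to 4 are there at a start; the rules pass over those that are not, and their reading is None.
At some moment in a run one of pack1, pack2, pack3, pack4 may be knocked a few centimetres aside while the robot is not near it.
It also fails if it takes over 200 s, if anything falls off the work surface, if the arm or the gripper's body presses on something with over 40 N, if the wrist force passes 120 N, or if a joint passes its speed limit or range.

## Working session

There is one attempt and no reset: what is moved stays moved. The work goes in short steps, Python scripts to look and compute and a tool call to move; the robot and the scene stay as the last step left them, time stands still between calls to the robot, and variables do not carry over. Pictures are saved under pics/ and viewed, at most 14 in all, crops included, and the job is handed in when it is done.

Besides the shell and the picture viewer there is one more tool, called in YAML: its name, and indented under it one key for each argument. carry_out: Moves the arm, as the interface text tells. Its arguments: {"type":"object","properties":{"travel":{"type":"array","items":{"type":"array","items":{"type":"number"}}},"rot":{"type":"array","items":{"type":"array","items":{"type":"number"}}},"gripper":{"type":"number"},"force":{"type":"number"}},"required":["travel","rot"]}

```bash
ls; mkdir -p pics; python3 - <<'E'
from station import robot, optics
import cv2, numpy as np
print(robot.read_state())
for n in ["scene","side"]:
    c=optics.camera(n); cv2.imwrite(f"pics/{n}0.png",c["color"][:,:,::-1]); np.savez(f"{n}0.npz",**c)
    print(n,c["fx"],c["fy"],c["cx"],c["cy"],c["extrinsics"].round(4).tolist())
c=optics.camera("wrist");print(c["fx"],c["cx"],c["cy"],c["hand_eye"].round(4).tolist()); cv2.imwrite("pics/wrist0.png",c["color"][:,:,::-1])
E
```

```text
pics
{'time': 0.0, 'joint_pos': array([-1.47069003e+00,  1.04702280e-01,  9.64974544e-02,  1.56388166e+00,
       -1.03235903e-06,  1.35313664e+00]), 'qvel': array([ 0.00060622, -0.00014134,  0.00076212, -0.00053822,  0.00160038,
       -0.00017992]), 'joint_torque': array([-8.55216385e-04, -5.56931198e+01,  5.03650475e+01,  1.72766496e-02,
       -9.99291615e-05, -6.81790198e-06]), 'tool_pos': array([ 0.18746358, -0.56960029,  0.2065361 ]), 'ee_rot': array([-3.14033272e+00, -2.77594619e-04,  3.17765812e-01]), 'force': array([-0.35219909,  0.77340118, -0.70914446]), 'ft_torque': array([ 0.0105312 , -0.01823589,  0.0154272 ]), 'gripper_force': 0.0, 'finger_gap': 0.9982247744916415}
scene 515.9841158503054 515.9841158503054 314.7473329494106 199.4161016393129 [[0.1346, 0.5183, -0.8445, 2.0405], [0.9907, -0.0864, 0.1049, -0.159], [-0.0186, -0.8508, -0.5251, 1.0329], [0.0, 0.0, 0.0, 1.0]]
side 379.30355076413196 379.30355076413196 319.3638655075519 197.74040173715673 [[-0.7383, -0.4097, 0.5357, -0.198], [-0.6743, 0.4641, -0.5744, 0.7909], [-0.0133, -0.7853, -0.6189, 0.9066], [0.0, 0.0, 0.0, 1.0]]
309.70691628693146 318.8946577331705 196.98735200967704 [[0.0001, -0.9629, -0.27, 0.0702], [1.0, 0.0002, -0.0004, 0.0007], [0.0005, -0.27, 0.9629, -0.1656], [0.0, 0.0, 0.0, 1.0]]
```

View pics/scene0.png

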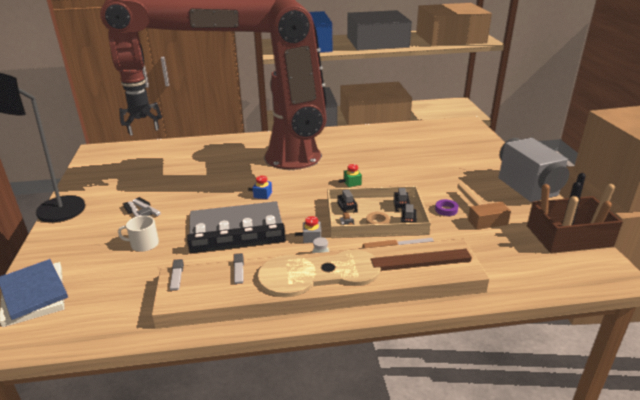

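View pics/side0.png

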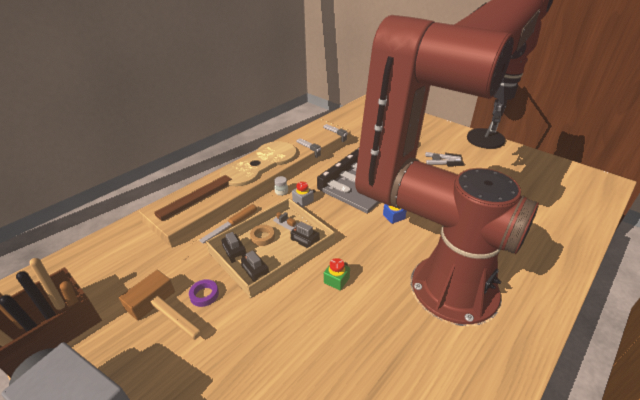

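The scene view shows the dock around (237,225), the red stop on a grey box at (312,228) and the crate at (378,210). The crate holds three packs, at (347,203), (402,198) and (408,213), plus the roll and the plane. I'll zoom in to get pixel-exact positions.

```bash
cat > h.py <<'E'
import numpy as np, cv2
from scipy.spatial.transform import Rotation as Rn
from station import robot, optics
def back(c,u,v,z,pose=None):
    """pixel -> world point on plane z"""
    if "extrinsics" in c:
        d=np.array([(u-c["cx"])/c["fx"],(v-c["cy"])/c["fy"],1.]); T=c["extrinsics"]
    else:
        a=np.array([u-c["cx"],v-c["cy"]]); r=np.hypot(*a)+1e-9; t=r/c["fx"]
        d=np.r_[np.sin(t)*a/r,np.cos(t)]; T=pose@c["hand_eye"]
    d=T[:3,:3]@d; o=T[:3,3]
    return (o+d*(z-o[2])/d[2])[:3]
def proj(c,P,pose=None):
    T=c["extrinsics"] if "extrinsics" in c else pose@c["hand_eye"]
    q=(np.asarray(P,float)-T[:3,3])@T[:3,:3]
    if "extrinsics" in c: return q[...,:2]/q[...,2:]*c["fx"]+[c["cx"],c["cy"]]
    r=np.linalg.norm(q[...,:2],axis=-1,keepdims=True); t=np.arctan2(r,q[...,2:])
    return q[...,:2]/r*t*c["fx"]+[c["cx"],c["cy"]]
def pose(s=None):
    s=s or robot.read_state(); T=np.eye(4); T[:3,:3]=Rn.from_euler("xyz",s["ee_rot"]).as_matrix(); T[:3,3]=s["tool_pos"]; return T
def goto(xyz,yaw_deg,T=None):
    """travel (mm) and rot (deg) to a tool-down pose"""
    T=pose() if T is None else T
    R=Rn.from_euler("xyz",[np.pi,0,np.radians(yaw_deg)]).as_matrix()
    return ((T[:3,:3].T@(np.array(xyz)-T[:3,3]))*1000).round(1), np.degrees(Rn.from_matrix(T[:3,:3].T@R).as_rotvec()).round(2)
def look(name):
    T=pose(); c=optics.camera("wrist"); cv2.imwrite(f"pics/{name}.png",c["color"][:,:,::-1]); np.savez(f"{name}.npz",pose=T,**c); return c,T
def load(name):
    d=dict(np.load(name+".npz")); return d,d.get("pose")
E
python3 - <<'E'
from h import *
c,_=load("scene0")
for u,v in [(237,225),(312,221),(378,210),(347,200),(402,193),(408,208),(320,243)]: print(u,v,back(c,u,v,.05).round(3))
im=c["color"][150:255,175:445,::-1]
cv2.imwrite("pics/crop0.png",cv2.resize(im,(0,0),fx=2.96,fy=2.96,interpolation=cv2.INTER_CUBIC))
print(goto([.42,0,.4],0))
E
```

```text
237 225 [ 0.579 -0.244  0.05 ]
312 221 [0.597 0.009 0.05 ]
378 210 [0.566 0.246 0.05 ]
347 200 [0.483 0.152 0.05 ]
402 193 [0.468 0.36  0.05 ]
408 208 [0.57  0.353 0.05 ]
320 243 [0.725 0.018 0.05 ]
(array([ 398.9, -468.7, -192.8]), array([-0.06, -0.  , 18.21]))
```

View pics/crop0.png

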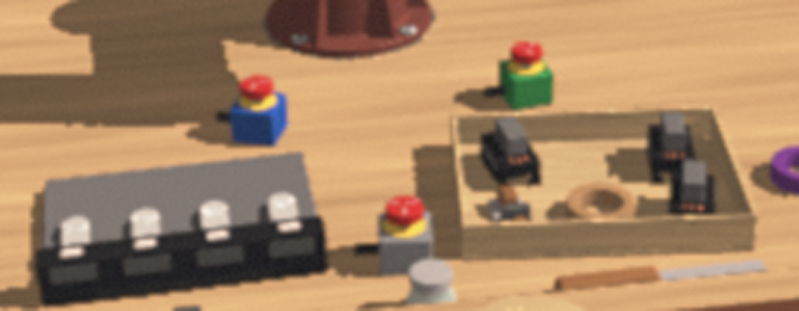

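The crop confirms three packs in the crate, with fins at crop pixels (510,143), (673,130) and (692,175). The roll is at (600,200) and the plane at (507,205). The red stop on its grey box is at (405,210), between the dock and the crate, with the glue pot just behind it. Next I'll bring the wrist camera overhead.

carry_out:
  travel:
    - [55, -50, -14]
    - [110, -100, -28]
    - [165, -150, -42]
    - [220, -201, -57]
    - [275, -251, -71]
    - [330, -302, -85]
    - [385, -352, -99]
    - [440, -403, -113]
  rot:
    - [0, 0, 2]
    - [0, 0, 5]
    - [0, 0, 7]
    - [0, 0, 9]
    - [0, 0, 11]
    - [0, 0, 14]
    - [0, 0, 16]
    - [0, 0, 18.2]

```text
time: 1.15
tool_pos: [0.4288, -0.1399, 0.3009]
ee_rot: [3.141, -0.0, -0.001]
force: [1.3, -1.6, 1.0]
finger_gap: 1.0
gripper_force: 0.0
```

carry_out:
  travel:
    - [0, 0, 0]
    - [0, 0, 0]
    - [0, 0, 0]
    - [0, 0, 0]
    - [0, 0, 0]
    - [0, 0, 0]
    - [0, 0, 0]
    - [0, 0, 0]
  rot:
    - [0, 0, 0]
    - [0, 0, 0]
    - [0, 0, 0]
    - [0, 0, 0]
    - [0, 0, 0]
    - [0, 0, 0]
    - [0, 0, 0]
    - [0, 0, 0]
  gripper: 0

```text
time: 2.15
tool_pos: [0.4282, -0.1417, 0.3005]
ee_rot: [3.142, 0.0, 0.0]
force: [0.5, -0.2, 0.1]
finger_gap: 0.0
gripper_force: 0.0
```

```bash
python3 - <<'E'
from h import *
c,T=look("w1"); print(T.round(4)); print(c["color"].shape)
E
```

```text
[[ 1.000e+00  2.000e-04 -0.000e+00  4.282e-01]
 [ 2.000e-04 -1.000e+00 -1.000e-04 -1.417e-01]
 [-0.000e+00  1.000e-04 -1.000e+00  3.005e-01]
 [ 0.000e+00  0.000e+00  0.000e+00  1.000e+00]]
(400, 640, 3)
```

View pics/w1.png

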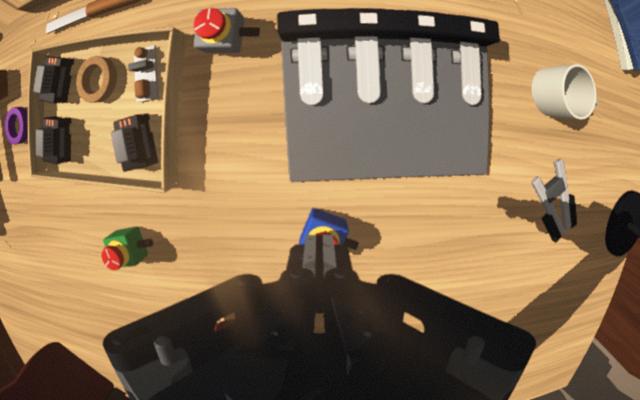

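The wrist view shows the mushroom at (210,23), the dock deck from x 288 to 490 with noses near row 100, and the crate at upper left with packs at (50,80), (53,140) and (135,142). The roll is at (95,80) and the plane at (147,75). I'll estimate positions from this and then press the stop.

```bash
python3 - <<'E'
from h import *
c,T=load("w1")
im=c["color"].astype(int)
def redc(im,box):
    x0,y0,x1,y1=box; s=im[y0:y1,x0:x1]; m=((s[...,0]>150)&(s[...,1]<70)&(s[...,2]<70)).astype(np.uint8)
    m=cv2.morphologyEx(m,cv2.MORPH_CLOSE,np.ones((5,5)))
    ys,xs=np.nonzero(m); return xs.mean()+x0,ys.mean()+y0,len(xs)
r=redc(im,(185,0,245,50)); print(r,back(c,*r[:2],.074,T).round(4))
s,_=load("scene0"); r=redc(s["color"].astype(int),(300,205,325,232)); print(r,back(s,*r[:2],.072).round(4))
s2,_=load("side0"); r=redc(s2["color"].astype(int),(290,175,315,200)); print(r,back(s2,*r[:2],.072).round(4))
for u,v in [(291,181),(488,174),(291,43),(489,40)]: print("deck",back(c,u,v,.02,T).round(4))
for u,v in [(30,173),(165,188),(178,30),(35,40)]: print("crate",back(c,u,v,.05,T).round(4))
for u,v in [(50,78),(50,138),(128,140)]: print("pack",back(c,u,v,.066,T).round(4))
E
```

```text
(np.float64(208.35245901639345), np.float64(22.118032786885244), 610) [0.626  0.0031 0.074 ]
(np.float64(311.71153846153845), np.float64(220.76923076923077), 52) [0.6274 0.0048 0.072 ]
(np.float64(301.07142857142856), np.float64(186.23214285714286), 56) [0.6216 0.0104 0.072 ]
deck [ 0.3978 -0.1003  0.02  ]
deck [ 0.4123 -0.4171  0.02  ]
deck [ 0.6005 -0.1019  0.02  ]
deck [ 0.6304 -0.4096  0.02  ]
crate [0.4303 0.4261 0.05  ]
crate [0.3957 0.0909 0.05  ]
crate [0.6288 0.0592 0.05  ]
crate [0.6865 0.3897 0.05  ]
pack [0.5967 0.3171 0.066 ]
pack [0.4921 0.3244 0.066 ]
pack [0.4734 0.1401 0.066 ]
```

carry_out:
  travel:
    - [49, -36, 10]
    - [98, -73, 20]
    - [148, -110, 50]
    - [197, -146, 90]
    - [197, -146, 140]
    - [197, -146, 190]
    - [197, -146, 190]
    - [197, -146, 190]
  rot:
    - [0, 0, 0]
    - [0, 0, 0]
    - [0, 0, 0]
    - [0, 0, 0]
    - [0, 0, 0]
    - [0, 0, 0]
    - [0, 0, 0]
    - [0, 0, 0]

```text
time: 3.2
tool_pos: [0.6261, 0.004, 0.113]
ee_rot: [3.141, -0.002, 0.0]
force: [-0.5, 0.4, 0.3]
finger_gap: -0.0
gripper_force: 0.0
```

carry_out:
  travel:
    - [0, 0, 10]
    - [0, 0, 18]
    - [0, 0, 22]
    - [0, 0, 26]
    - [0, 0, 30]
    - [0, 0, 33]
    - [0, 0, 34]
    - [0, 0, 34]
  rot:
    - [0, 0, 0]
    - [0, 0, 0]
    - [0, 0, 0]
    - [0, 0, 0]
    - [0, 0, 0]
    - [0, 0, 0]
    - [0, 0, 0]
    - [0, 0, 0]

```text
time: 4.2
tool_pos: [0.6252, 0.0042, 0.0765]
ee_rot: [3.141, -0.0, 0.0]
force: [-1.1, -1.0, -0.6]
finger_gap: -0.001
gripper_force: 0.0
```

carry_out:
  travel:
    - [0, 0, 1]
    - [0, 0, 1]
    - [0, 0, 2]
    - [0, 0, 2]
    - [0, 0, 3]
    - [0, 0, 3]
    - [0, 0, 3]
    - [0, 0, 3]
  rot:
    - [0, 0, 0]
    - [0, 0, 0]
    - [0, 0, 0]
    - [0, 0, 0]
    - [0, 0, 0]
    - [0, 0, 0]
    - [0, 0, 0]
    - [0, 0, 0]

```text
time: 5.2
tool_pos: [0.6251, 0.0043, 0.0735]
ee_rot: [3.142, 0.0, 0.0]
force: [-0.3, 0.2, 0.5]
finger_gap: 0.002
gripper_force: 0.0
```

```bash
python3 - <<'E'
from h import *
c,T=look("w2"); s=optics.camera("scene")["color"][190:260,270:350]; d=optics.camera("side")["color"][160:220,260:340]
a=cv2.resize(s,(400,350),interpolation=2); b=cv2.resize(d,(400,350),interpolation=2)
w=cv2.resize(c["color"][100:300,120:520],(800,400)) ; w=cv2.resize(w,(500,250))
o=np.zeros((600,800,3),np.uint8); o[:350,:400]=a;o[:350,400:]=b;o[350:,:500]=w
cv2.imwrite("pics/m2.png",o[:,:,::-1]); print(robot.read_state()["force"])
E
```

```text
[0.18685732 0.08500767 0.04413559]
```

View pics/m2.png

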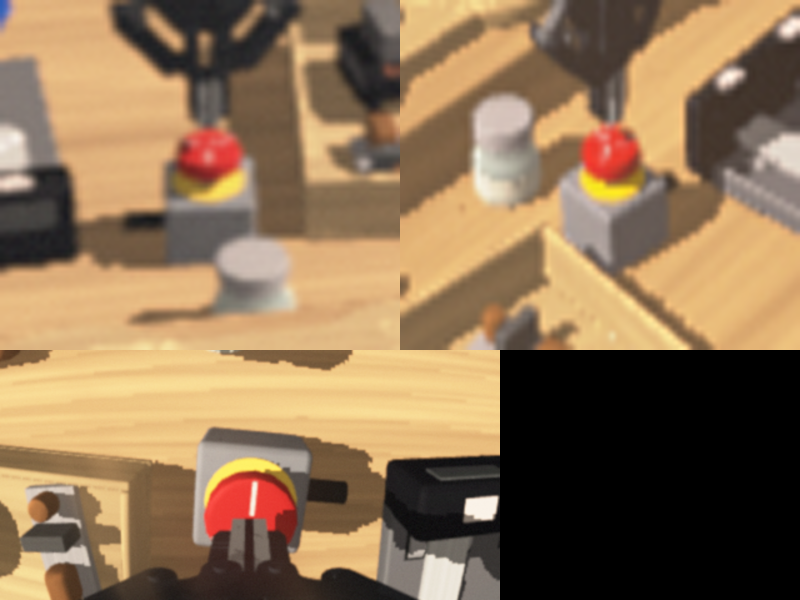

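The close-ups show the shut fingertips right at the mushroom's top face and well centred. There is no contact force yet, so I'll keep descending slowly.

carry_out:
  travel:
    - [0, 0, 1]
    - [0, 0, 2]
    - [0, 0, 3]
    - [0, 0, 4]
    - [0, 0, 4]
    - [0, 0, 4]
    - [0, 0, 4]
    - [0, 0, 4]
  rot:
    - [0, 0, 0]
    - [0, 0, 0]
    - [0, 0, 0]
    - [0, 0, 0]
    - [0, 0, 0]
    - [0, 0, 0]
    - [0, 0, 0]
    - [0, 0, 0]

```text
time: 6.35
tool_pos: [0.6252, 0.0042, 0.0695]
ee_rot: [3.141, -0.0, 0.0]
force: [0.2, 0.2, -0.2]
finger_gap: -0.003
gripper_force: 0.0
```

carry_out:
  travel:
    - [0, 0, 1]
    - [0, 0, 2]
    - [0, 0, 3]
    - [0, 0, 3]
    - [0, 0, 3]
    - [0, 0, 3]
    - [0, 0, 3]
    - [0, 0, 3]
  rot:
    - [0, 0, 0]
    - [0, 0, 0]
    - [0, 0, 0]
    - [0, 0, 0]
    - [0, 0, 0]
    - [0, 0, 0]
    - [0, 0, 0]
    - [0, 0, 0]

```text
time: 7.35
tool_pos: [0.6252, 0.0043, 0.0665]
ee_rot: [3.141, -0.0, 0.0]
force: [-0.3, -0.3, -0.6]
finger_gap: -0.003
gripper_force: 0.0
```

```bash
python3 - <<'E'
from h import *
c,T=look("w3"); s=optics.camera("scene")["color"][190:260,270:350]; d=optics.camera("side")["color"][160:220,260:340]
a=cv2.resize(s,(400,350),interpolation=2); b=cv2.resize(d,(400,350),interpolation=2)
o=np.zeros((600,800,3),np.uint8); o[:350,:400]=a;o[:350,400:]=b
o[350:,:400]=cv2.resize(c["color"][200:250,280:360],(400,250))
c2,_=load("w2");o[350:,400:]=cv2.resize(c2["color"][200:250,280:360],(400,250))
cv2.imwrite("pics/m3.png",o[:,:,::-1]); print(robot.read_state()["force"])
for z in (.078,.07): print(proj(c,[.6255,.004,z],T))
print(proj(c,(T@[0,0,.008,1])[:3],T),proj(c,(T@[0,0,.0,1])[:3],T))
E
```

```text
[ 0.20294444 -0.4345093  -0.01970558]
[319.17904001 244.25261802]
[319.18023562 238.45212081]
[318.74188913 231.42043957] [318.72096859 236.58946386]
```

View pics/m3.png

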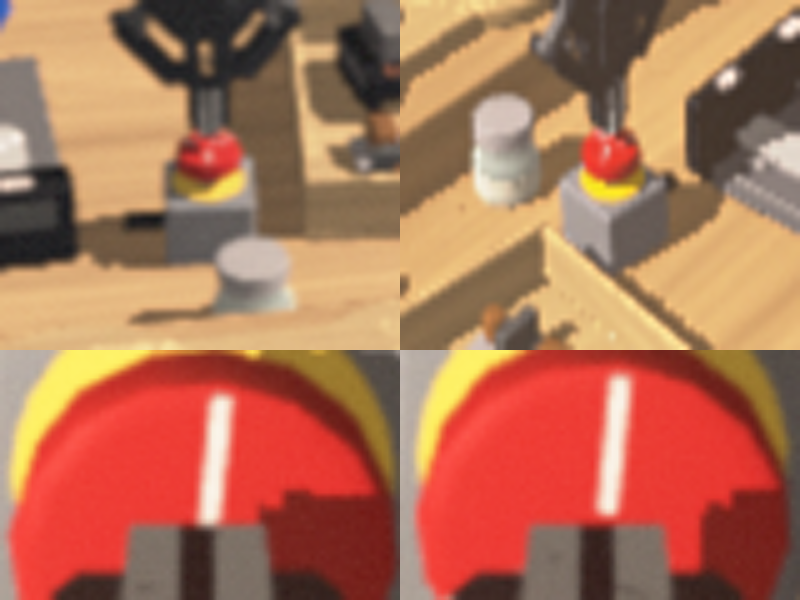

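The mushroom is still up, and the fingertips are just above its face. I'll keep going.

carry_out:
  travel:
    - [0, 0, 1]
    - [0, 0, 2]
    - [0, 0, 3]
    - [0, 0, 4]
    - [0, 0, 5]
    - [0, 0, 5]
    - [0, 0, 5]
    - [0, 0, 5]
  rot:
    - [0, 0, 0]
    - [0, 0, 0]
    - [0, 0, 0]
    - [0, 0, 0]
    - [0, 0, 0]
    - [0, 0, 0]
    - [0, 0, 0]
    - [0, 0, 0]

```text
time: 8.5
tool_pos: [0.6252, 0.0042, 0.0615]
ee_rot: [3.141, -0.0, 0.0]
force: [0.4, 0.3, -0.6]
finger_gap: -0.001
gripper_force: 0.0
```

```bash
python3 - <<'E'
from h import *
def m(im,box):
    x0,y0,x1,y1=box; s=im[y0:y1,x0:x1].astype(int); k=(s[...,0]>130)&(s[...,1]<80)&(s[...,2]<80)
    y=(s[...,0]>180)&(s[...,1]>150)&(s[...,2]<90)
    ys,xs=np.nonzero(k); a,b=np.nonzero(y); return len(xs),xs.mean()+x0,ys.max()+y0,ys.min()+y0,"yel",len(a)
for n,b in (("scene",(296,205,328,245)),("side",(285,172,318,210))):
    print(m(load(n+"0")[0]["color"],b)); c=optics.camera(n); print(m(c["color"],b))
c,T=look("w4")
a=cv2.resize(c["color"][180:270,250:390],(700,450)); 
d=c=optics.camera("side")["color"][170:210,280:320]
cv2.imwrite("pics/m4.png",np.hstack([a,cv2.resize(d,(100,450))])[:,:,::-1])
for n in ("w2","w3","w4"): c,T=load(n); print(m(c["color"],(270,150,370,260)))
E
```

```text
(57, np.float64(311.57894736842104), np.int64(225), np.int64(217), 'yel', 8)
(53, np.float64(311.8301886792453), np.int64(225), np.int64(217), 'yel', 8)
(58, np.float64(301.32758620689657), np.int64(190), np.int64(182), 'yel', 27)
(59, np.float64(301.8813559322034), np.int64(190), np.int64(183), 'yel', 25)
(2055, np.float64(316.08126520681265), np.int64(248), np.int64(197), 'yel', 81)
(1800, np.float64(313.37833333333333), np.int64(253), np.int64(200), 'yel', 91)
(1747, np.float64(313.1671436748712), np.int64(258), np.int64(203), 'yel', 91)
```

View pics/m4.png

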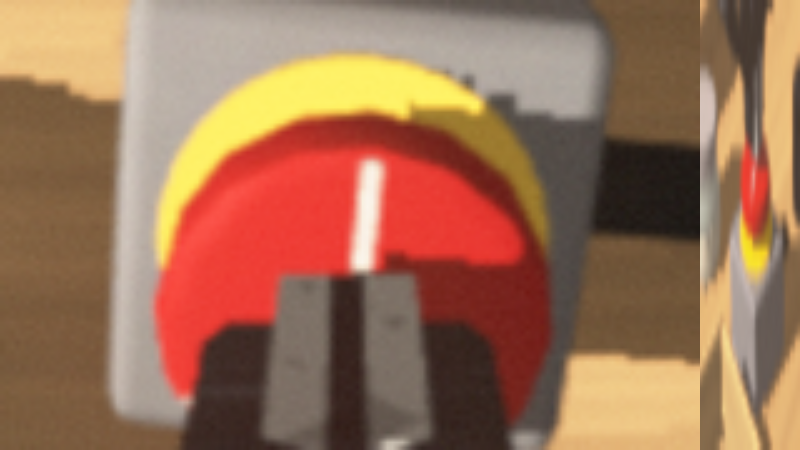

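```bash
python3 - <<'E'
from h import *
from scipy.optimize import least_squares
def redc(im,b):
    x0,y0,x1,y1=b; s=im[y0:y1,x0:x1].astype(int); m=(s[...,0]>s[...,1]*2.2)&(s[...,0]>90)&(s[...,0]>s[...,2]*2.2)
    ys,xs=np.nonzero(m); return xs.mean()+x0+0.,ys.mean()+y0
L=[("scene0",(298,210,326,230)),("side0",(288,176,315,192)),("w1",(185,0,245,50))]
O=[(load(n),redc(load(n)[0]["color"],b)) for n,b in L]
print([o[1] for o in O])
f=lambda P:np.concatenate([proj(c,P,T)-r for (c,T),r in O])
s=least_squares(f,[.62,0,.07]); print(s.x,s.fun.round(2))
# predictions of tip vs disc in w4
c,T=load("w4")
for P in [(.011,0,-.0),(.011,0,.008),(-.011,0,.008),(.011,0,-.005),(.011,0,-.011)]: print(P,proj(c,(T@[*P,1])[:3],T).round(1))
for z in (.06,.07,.078):
  for x in (.603,.625,.647): print(z,x,proj(c,[x,.004,z],T).round(1), proj(c,[x,-.018,z],T).round(1))
E
```

```text
[(np.float64(311.4047619047619), np.float64(220.8095238095238)), (np.float64(301.5), np.float64(186.01351351351352)), (np.float64(208.78583196046128), np.float64(22.69028006589786))]
[0.62623047 0.00405005 0.06973179] [ 0.06  0.35 -0.1  -0.54 -0.02  0.2 ]
(0.011, 0, -0.0) [318.7 218.8]
(0.011, 0, 0.008) [318.7 214.2]
(-0.011, 0, 0.008) [318.7 247.9]
(0.011, 0, -0.005) [318.7 221.8]
(0.011, 0, -0.011) [318.7 225.7]
0.06 0.603 [319.1 268.8] [355.  268.5]
0.06 0.625 [319.2 235.8] [356.6 235.7]
0.06 0.647 [319.2 199.7] [358.1 199.7]
0.07 0.603 [319.1 277. ] [356.7 276.6]
0.07 0.625 [319.2 242.8] [358.6 242.6]
0.07 0.647 [319.2 204.9] [360.4 204.9]
0.078 0.603 [319.1 284.1] [358.3 283.7]
0.078 0.625 [319.1 249. ] [360.4 248.7]
0.078 0.647 [319.2 209.6] [362.3 209.5]
```

Triangulation says the disc is still up, with its top at about 0.078. In the wrist image the shut fingertips project about 20 mm behind the TCP, so I'll keep descending until there is force.

carry_out:
  travel:
    - [0, 0, 1]
    - [0, 0, 2]
    - [0, 0, 3]
    - [0, 0, 4]
    - [0, 0, 5]
    - [0, 0, 6]
    - [0, 0, 6]
    - [0, 0, 6]
  rot:
    - [0, 0, 0]
    - [0, 0, 0]
    - [0, 0, 0]
    - [0, 0, 0]
    - [0, 0, 0]
    - [0, 0, 0]
    - [0, 0, 0]
    - [0, 0, 0]

```text
time: 9.7
tool_pos: [0.6252, 0.0042, 0.0555]
ee_rot: [3.141, -0.0, 0.0]
force: [-0.0, 0.3, -0.5]
finger_gap: -0.001
gripper_force: 0.0
```

carry_out:
  travel:
    - [0, 0, 1]
    - [0, 0, 2]
    - [0, 0, 3]
    - [0, 0, 4]
    - [0, 0, 4]
    - [0, 0, 4]
    - [0, 0, 4]
    - [0, 0, 4]
  rot:
    - [0, 0, 0]
    - [0, 0, 0]
    - [0, 0, 0]
    - [0, 0, 0]
    - [0, 0, 0]
    - [0, 0, 0]
    - [0, 0, 0]
    - [0, 0, 0]

```text
time: 10.7
tool_pos: [0.6252, 0.0043, 0.0515]
ee_rot: [3.141, -0.0, 0.0]
force: [-0.1, 0.3, 2.8]
finger_gap: -0.002
gripper_force: 1.5
```

```bash
python3 - <<'E'
from h import *
c,T=look("w5"); print(T[:3,3])
a=cv2.resize(c["color"][170:270,240:400],(800,500)) 
cv2.imwrite("pics/m5.png",a[:,:,::-1])
E
```

```text
[0.62520521 0.00425772 0.05152766]
```

View pics/m5.png

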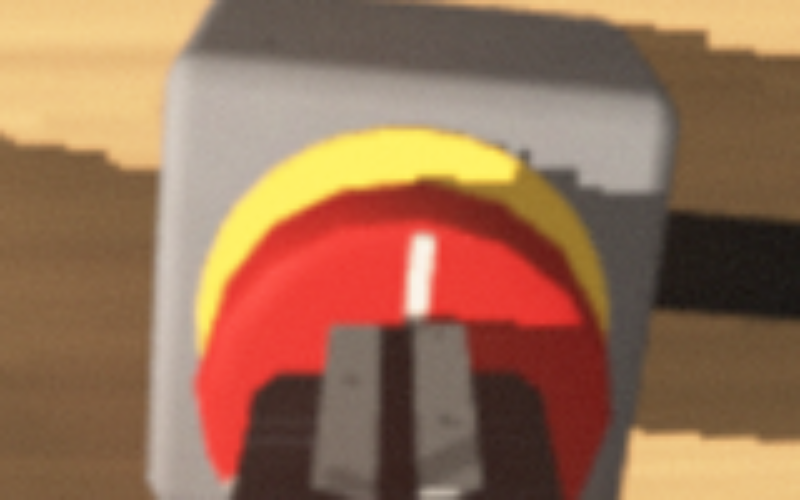

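The fingertips are now on the face at 2.8 N, so the shut tips really sit about 25 mm behind the TCP. I'll press on in small steps.

carry_out:
  travel:
    - [0, 0, 1]
    - [0, 0, 2]
    - [0, 0, 3]
    - [0, 0, 4]
    - [0, 0, 4]
    - [0, 0, 4]
    - [0, 0, 4]
    - [0, 0, 4]
  rot:
    - [0, 0, 0]
    - [0, 0, 0]
    - [0, 0, 0]
    - [0, 0, 0]
    - [0, 0, 0]
    - [0, 0, 0]
    - [0, 0, 0]
    - [0, 0, 0]

```text
time: 11.75
tool_pos: [0.6252, 0.0042, 0.0475]
ee_rot: [3.142, -0.0, 0.0]
force: [0.3, 0.0, 2.8]
finger_gap: -0.002
gripper_force: 1.5
```

carry_out:
  travel:
    - [0, 0, 1]
    - [0, 0, 2]
    - [0, 0, 2.5]
    - [0, 0, 2.5]
    - [0, 0, 2.5]
    - [0, 0, 2.5]
    - [0, 0, 2.5]
    - [0, 0, 2.5]
  rot:
    - [0, 0, 0]
    - [0, 0, 0]
    - [0, 0, 0]
    - [0, 0, 0]
    - [0, 0, 0]
    - [0, 0, 0]
    - [0, 0, 0]
    - [0, 0, 0]

```text
time: 12.75
tool_pos: [0.6252, 0.0042, 0.045]
ee_rot: [3.141, -0.0, 0.0]
force: [0.3, 0.6, 3.6]
finger_gap: 0.004
gripper_force: 2.1
```

carry_out:
  travel:
    - [0, 0, 0.5]
    - [0, 0, 1]
    - [0, 0, 1.5]
    - [0, 0, 1.5]
    - [0, 0, 1.5]
    - [0, 0, 1.5]
    - [0, 0, 1.5]
    - [0, 0, 1.5]
  rot:
    - [0, 0, 0]
    - [0, 0, 0]
    - [0, 0, 0]
    - [0, 0, 0]
    - [0, 0, 0]
    - [0, 0, 0]
    - [0, 0, 0]
    - [0, 0, 0]

```text
time: 13.75
tool_pos: [0.6253, 0.0042, 0.044]
ee_rot: [3.141, -0.0, 0.0]
force: [-1.2, 0.1, 7.6]
finger_gap: 0.003
gripper_force: 4.0
```

carry_out:
  travel:
    - [0, 0, 0.5]
    - [0, 0, 1]
    - [0, 0, 1.5]
    - [0, 0, 1.5]
    - [0, 0, 1.5]
    - [0, 0, 1.5]
    - [0, 0, 1.5]
    - [0, 0, 1.5]
  rot:
    - [0, 0, 0]
    - [0, 0, 0]
    - [0, 0, 0]
    - [0, 0, 0]
    - [0, 0, 0]
    - [0, 0, 0]
    - [0, 0, 0]
    - [0, 0, 0]

```text
time: 14.75
tool_pos: [0.6257, 0.0042, 0.0438]
ee_rot: [3.141, -0.001, 0.0]
force: [-4.2, 0.3, 17.0]
finger_gap: 0.001
gripper_force: 8.4
```

It bottomed out at TCP z = 0.044 (17 N), which puts the shut tip about 24 mm behind the TCP. Now I'll rise and look over the stop and the crate.

carry_out:
  travel:
    - [0, 0, -30]
    - [0, 0, -80]
    - [0, 0, -140]
    - [0, 0, -200]
    - [-30, -40, -210]
    - [-60, -90, -210]
    - [-80, -140, -210]
    - [-100, -180, -210]
  rot:
    - [0, 0, 0]
    - [0, 0, 0]
    - [0, 0, 0]
    - [0, 0, 0]
    - [0, 0, 0]
    - [0, 0, 0]
    - [0, 0, 0]
    - [0, 0, 0]
  gripper: 1

```text
time: 15.75
tool_pos: [0.5247, 0.1598, 0.2513]
ee_rot: [-3.119, 0.002, 0.045]
force: [0.4, -0.3, 0.1]
finger_gap: 1.002
gripper_force: 0.0
```

carry_out:
  travel:
    - [0, 0, 0]
    - [0, 0, 0]
    - [0, 0, 0]
    - [0, 0, 0]
    - [0, 0, 0]
    - [0, 0, 0]
    - [0, 0, 0]
    - [0, 0, 0]
  rot:
    - [0, 0, 0]
    - [0, 0, 0]
    - [0, 0, 0]
    - [0, 0, 0]
    - [0, 0, 0]
    - [0, 0, 0]
    - [0, 0, 0]
    - [0, 0, 0]

```text
time: 16.75
tool_pos: [0.5262, 0.1578, 0.252]
ee_rot: [-3.12, 0.0, 0.041]
force: [-0.2, 0.0, 0.3]
finger_gap: 0.998
gripper_force: 0.0
```

```bash
python3 - <<'E'
from h import *
c,T=look("w6"); print(T[:3,3])
cv2.imwrite("pics/m6.png",cv2.resize(c["color"],(800,500),interpolation=cv2.INTER_CUBIC)[:,:,::-1])
s=optics.camera("side"); np.savez("side6.npz",**s)
for n,b in (("side0",(285,172,318,210)),("side6",(285,172,318,210))):
    q=load(n)[0]["color"][b[1]:b[3],b[0]:b[2]].astype(int); ys,xs=np.nonzero((q[...,0]>130)&(q[...,1]<80)&(q[...,2]<80)); print(ys.mean()+b[1],len(ys))
E
```

```text
[0.52615505 0.15775872 0.25200527]
186.48275862068965 58
187.87719298245614 57
```

View pics/m6.png

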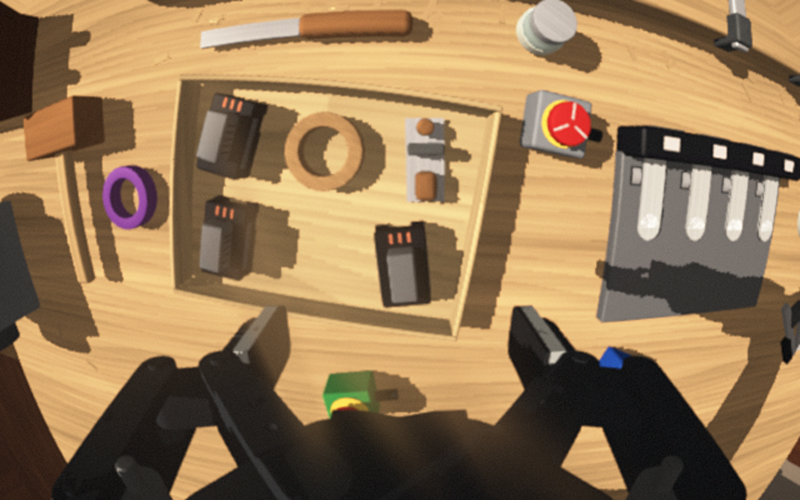

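The wrist view (800x500) shows the mushroom sitting lower at (570,122), and the packs at (225,137), (225,238) and (402,265), each with its copper end away from the robot. The roll is at (325,150) and the plane at (425,160). I'll rectify the crate and dock into orthophotos and fit poses.

```bash
cat >> h.py <<'E'
def ortho(c,T,x0,x1,y0,y1,z,s):
    """top-down picture: up = +x, left = +y, s px per mm"""
    H,W=int((x1-x0)*1000*s),int((y1-y0)*1000*s)
    X=x1-(np.arange(H)+.5)/(1000*s); Y=y1-(np.arange(W)+.5)/(1000*s)
    P=np.stack(np.broadcast_arrays(X[:,None],Y[None],np.array(z)),-1)
    uv=proj(c,P,T).astype(np.float32)
    return cv2.remap(c["color"],uv[...,0],uv[...,1],cv2.INTER_CUBIC)
E
python3 - <<'E'
from h import *
c,T=load("w6"); a=ortho(c,T,.39,.70,.05,.45,.072,1.25)
c1,T1=load("w1"); b=ortho(c1,T1,.37,.65,-.44,-.08,.033,.8)
o=np.zeros((387,800,3),np.uint8); o[:,:500]=a[:387]; o[:b.shape[0],510:510+b.shape[1]]=b[:,:290]
cv2.imwrite("pics/o6.png",o[:,:,::-1])
# red disc triangulation now
from scipy.optimize import least_squares
def redc(im,b):
    x0,y0,x1,y1=b; s=im[y0:y1,x0:x1].astype(int); m=(s[...,0]>s[...,1]*2.2)&(s[...,0]>90)&(s[...,0]>s[...,2]*2.2)
    ys,xs=np.nonzero(m); return xs.mean()+x0,ys.mean()+y0
L=[("side6",(288,176,315,194)),("w6",(430,75,480,125))]
O=[(load(n),redc(load(n)[0]["color"],b)) for n,b in L]
s=least_squares(lambda P:np.concatenate([proj(c,P,T)-r for (c,T),r in O]),[.62,0,.07]); print(s.x,s.fun.round(2))
E
```

```text
[0.62592033 0.00273871 0.05966983] [ 0.11 -0.05 -0.03 -0.02]
```

View pics/o6.png

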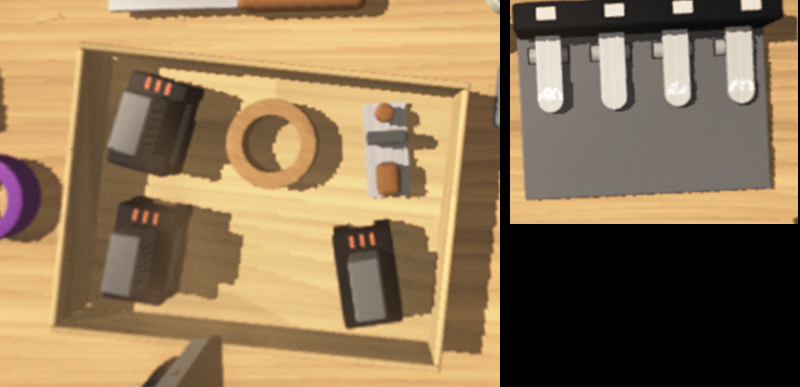

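The orthophoto shows the crate with fin tops at about (130,125), (122,265) and (367,285). The roll and plane are clear of the packs, and the dock is yawed about +2.6°. Triangulation puts the mushroom roughly 9 mm lower than before, so it is latched. Next I'll fit the fins and the dock.

```bash
cat >> h.py <<'E'
from scipy.optimize import least_squares
def finrect(c,T,xy,z=.072,s=3,half=.05):
    """fin top near xy -> centre, yaw deg, size mm, by grey segmentation on plane z"""
    o=ortho(c,T,xy[0]-half,xy[0]+half,xy[1]-half,xy[1]+half,z,s).astype(int)
    v=o.max(2); m=((v>92)&(v-o.min(2)<22)).astype(np.uint8)
    m=cv2.morphologyEx(m,cv2.MORPH_OPEN,np.ones((9,9))); n,l,st,ce=cv2.connectedComponentsWithStats(m)
    k=min(range(1,n),key=lambda i:np.hypot(*(ce[i]-o.shape[0]/2))-st[i,4]*.01)
    p=np.argwhere(l==k)[:,::-1].astype(np.float32); (u,w),(a,b),t=cv2.minAreaRect(p)
    q=cv2.boxPoints(((u,w),(a,b),t)); e=[q[1]-q[0],q[2]-q[1]]; e=max(e,key=np.hypot.reduce) if 0 else max(e,key=lambda d:np.hypot(*d))
    d=np.array([-e[1],-e[0]]); d=d if d[0]>0 else -d
    return (xy[0]+half-w/1000/s, xy[1]+half-u/1000/s), np.degrees(np.arctan2(d[1],d[0])), (max(a,b)/s,min(a,b)/s)
def dockfit(c,T,pts,uv,x0):
    def f(p):
        th=p[2]; R=np.array([[np.cos(th),-np.sin(th)],[np.sin(th),np.cos(th)]])
        P=np.c_[np.array(pts)[:,:2]@R.T+p[:2],np.array(pts)[:,2]]
        return (proj(c,P,T)-uv).ravel()
    r=least_squares(f,x0,loss="soft_l1"); return r.x,r.fun.reshape(-1,2).round(1)
E
python3 - <<'E'
from h import *
c,T=load("w6")
for x,y in [(.59,.346),(.478,.352),(.462,.156)]: print(finrect(c,T,(x,y)))
# dock from w1: ortho px (z=.033 plane, .8 px/mm) -> raw px
c1,T1=load("w1")
def raw(u,v): return proj(c1,[.65-(v+.5)/800,-.08-(u-510+.5)/800,.033],T1)
uv=[raw(527,199),raw(770,188),raw(551,112),raw(615,109),raw(678,106),raw(741,103)]
pts=[(-.115,.16,.02),(-.115,-.16,.02)]+[(-.003,y,.033) for y in (.12,.04,-.04,-.12)]
print(np.array(uv).round(1)); r=dockfit(c1,T1,pts,uv,[.5,-.25,.04]); print(r)
print(goto([.46,.156,.12],5))
E
```

```text
Traceback (most recent call last):
  File "h.py", line 43, in finrect
    k=min(range(1,n),key=lambda i:np.hypot(*(ce[i]-o.shape[0]/2))-st[i,4]*.01)
ValueError: min() iterable argument is empty
```

```bash
python3 - <<'E'
s=open("h.py").read()
s=s.replace("v=o.max(2); m=((v>92)&(v-o.min(2)<22)).astype(np.uint8)","h_=o.shape[0]//2; r=np.median(o[h_-12:h_+12,h_-12:h_+12].reshape(-1,3),0); m=(np.abs(o-r).max(2)<tol).astype(np.uint8)").replace("s=3,half=.05):","s=3,half=.05,tol=16):").replace("max(e,key=np.hypot.reduce) if 0 else ","")
open("h.py","w").write(s)
E
python3 - <<'E'
from h import *
c,T=load("w6")
for x,y in [(.59,.347),(.478,.354),(.462,.156)]:
    for t in (12,18,24): 
        r=finrect(c,T,(x,y),tol=t); print(np.round(r[0],4),round(float(r[1]),1),np.round(r[2],1))
c1,T1=load("w1")
def raw(u,v): return proj(c1,[.65-(v+.5)/800,-.08-(u-510+.5)/800,.033],T1)
uv=[raw(527,199),raw(770,188),raw(551,112),raw(615,109),raw(678,106),raw(741,103)]
pts=[(-.115,.16,.02),(-.115,-.16,.02)]+[(-.003,y,.033) for y in (.12,.04,-.04,-.12)]
r=dockfit(c1,T1,pts,uv,[.5,-.25,.04]); print(r)
print(goto([.46,.156,.12],5))
E
```

```text
[0.5989 0.3418] -30.2 [45.5 13.2]
[0.6013 0.3457] -18.4 [46.7 18.1]
[0.6018 0.3473] -17.7 [47.  22.1]
[0.4885 0.3545] -11.1 [46.2 21.6]
[0.4884 0.3547] -10.8 [47.2 22.8]
[0.4885 0.3545] -10.6 [47.5 23.3]
[0.4679 0.1572] 8.1 [46.6 22.3]
[0.4679 0.1573] 8.0 [47.5 23.2]
[0.468  0.1572] 8.3 [48.1 23.7]
(array([ 0.51840661, -0.25119853,  0.04739423]), array([[-2.6,  1.1],
       [ 1.4,  0.5],
       [-0.3, -0.2],
       [-0.3, -0.3],
       [ 0.4, -0.3],
       [ 1. , -0.2]]))
(array([-66.1,   1.9, 132. ]), array([-1.24, -0.01, -2.66]))
```

Pack C's fin is at (0.468,0.157), yaw 8°. The dock is at (0.518,-0.251), yaw 2.7°. I'm moving above pack C.

carry_out:
  travel:
    - [-15, 0, 20]
    - [-29, 1, 50]
    - [-44, 2, 80]
    - [-58, 2, 110]
    - [-58, 2, 132]
    - [-58, 2, 132]
    - [-58, 2, 132]
    - [-58, 2, 132]
  rot:
    - [-0.4, 0, -2]
    - [-0.8, 0, -4]
    - [-1.24, 0, -5.7]
    - [-1.24, 0, -5.7]
    - [-1.24, 0, -5.7]
    - [-1.24, 0, -5.7]
    - [-1.24, 0, -5.7]
    - [-1.24, 0, -5.7]
  gripper: 0.65
  force: 60

```text
time: 17.85
tool_pos: [0.469, 0.1562, 0.1213]
ee_rot: [3.141, -0.002, 0.14]
force: [-0.4, 0.5, -0.2]
finger_gap: 0.649
gripper_force: 0.0
```

```bash
python3 - <<'E'
from h import *
c,T=look("w7"); print(T[:3,3],robot.read_state()["ee_rot"])
for t in (16,22): print(finrect(c,T,(.468,.157),tol=t))
cv2.imwrite("pics/m7.png",c["color"][:,:,::-1])
print(goto([.468,.157,.04],8))
E
```

```text
[0.4689569  0.15622816 0.1212528 ] [ 3.14145746e+00 -2.19146403e-03  1.40185105e-01]
((0.4675010172526042, 0.15649255879720053), np.float32(7.7651615), (47.1244862874349, 21.528038024902344))
((0.46741053263346355, 0.1571485799153646), np.float32(7.853312), (47.40179951985677, 23.296676635742188))
(array([-0.9, -0.9, 81.1]), array([ 0.01, -0.13,  0.03]))
```

View pics/m7.png

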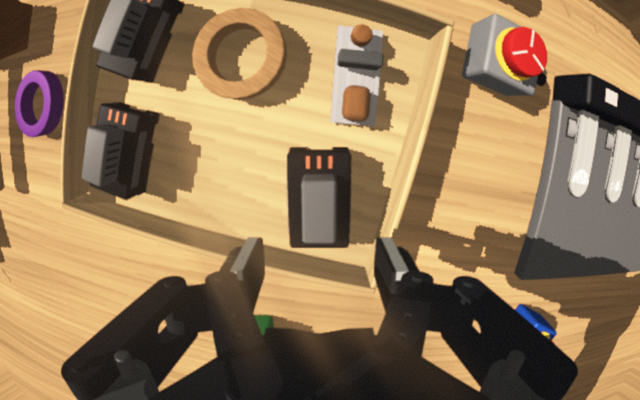

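The fin is centred between the fingers, with its top at (320,207). I'm descending.

carry_out:
  travel:
    - [-1, -1, 30]
    - [-1, -1, 60]
    - [-1, -1, 72]
    - [-1, -1, 80]
    - [-1, -1, 86]
    - [-1, -1, 90]
    - [-1, -1, 93]
    - [-1, -1, 93]
  rot:
    - [0, 0, 0]
    - [0, 0, 0]
    - [0, 0, 0]
    - [0, 0, 0]
    - [0, 0, 0]
    - [0, 0, 0]
    - [0, 0, 0]
    - [0, 0, 0]

```text
time: 18.9
tool_pos: [0.4671, 0.1571, 0.027]
ee_rot: [-3.142, -0.001, 0.14]
force: [0.7, 0.4, -0.1]
finger_gap: 0.649
gripper_force: 0.0
```

carry_out:
  travel:
    - [0, 0, 1]
    - [0, 0, 2]
    - [0, 0, 3]
    - [0, 0, 4]
    - [0, 0, 4]
    - [0, 0, 4]
    - [0, 0, 4]
    - [0, 0, 4]
  rot:
    - [0, 0, 0]
    - [0, 0, 0]
    - [0, 0, 0]
    - [0, 0, 0]
    - [0, 0, 0]
    - [0, 0, 0]
    - [0, 0, 0]
    - [0, 0, 0]

```text
time: 19.9
tool_pos: [0.4671, 0.1571, 0.023]
ee_rot: [3.142, -0.001, 0.14]
force: [0.4, -0.3, 0.5]
finger_gap: 0.65
gripper_force: 0.0
```

```bash
python3 - <<'E'
from h import *
c,T=look("w8"); s=optics.camera("side")["color"][190:270,255:375]
o=np.zeros((500,800,3),np.uint8); o[:300,:450]=cv2.resize(s,(450,300),interpolation=2); o[300:,:]=cv2.resize(c["color"][140:300,0:640],(800,200))
cv2.imwrite("pics/m8.png",o[:,:,::-1])
E
```

```text
(no output)
```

View pics/m8.png

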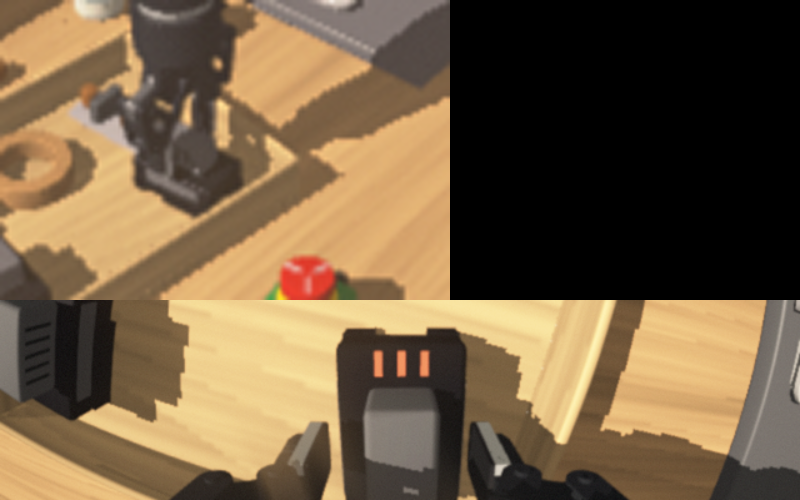

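The fingers straddle the fin, with nothing in contact. Closing.

carry_out:
  travel:
    - [0, 0, 0]
    - [0, 0, 0]
    - [0, 0, 0]
    - [0, 0, 0]
    - [0, 0, 0]
    - [0, 0, 0]
    - [0, 0, 0]
    - [0, 0, 0]
  rot:
    - [0, 0, 0]
    - [0, 0, 0]
    - [0, 0, 0]
    - [0, 0, 0]
    - [0, 0, 0]
    - [0, 0, 0]
    - [0, 0, 0]
    - [0, 0, 0]
  gripper: 0
  force: 70

```text
time: 21.0
tool_pos: [0.4672, 0.157, 0.0232]
ee_rot: [3.141, -0.001, 0.14]
force: [-0.6, -1.5, 5.4]
finger_gap: 0.294
gripper_force: 69.2
```

carry_out:
  travel:
    - [0, 0, -3]
    - [0, 0, -10]
    - [0, 0, -30]
    - [0, 0, -60]
    - [0, 0, -90]
    - [0, 0, -120]
    - [0, 0, -130]
    - [0, 0, -130]
  rot:
    - [0, 0, 0]
    - [0, 0, 0]
    - [0, 0, 0]
    - [0, 0, 0]
    - [0, 0, 0]
    - [0, 0, 0]
    - [0, 0, 0]
    - [0, 0, 0]

```text
time: 22.0
tool_pos: [0.4671, 0.1571, 0.1529]
ee_rot: [-3.142, -0.001, 0.14]
force: [1.1, 0.2, -5.3]
finger_gap: 0.291
gripper_force: 69.4
```

The pack is held (gap 0.29, about 0.5 kg), with its underside about 17 mm below the TCP. I'm carrying it to the deck in front of shoe 2.

carry_out:
  travel:
    - [-9, 60, 0]
    - [-18, 120, 0]
    - [-27, 180, 0]
    - [-36, 240, 0]
    - [-45, 300, 0]
    - [-55, 360, 0]
    - [-62, 410, 0]
    - [-68, 446, 0]
  rot:
    - [0, 0, 1]
    - [0, 0, 2]
    - [0, 0, 3]
    - [0, 0, 4]
    - [0, 0, 5.3]
    - [0, 0, 5.3]
    - [0, 0, 5.3]
    - [0, 0, 5.3]

```text
time: 23.0
tool_pos: [0.4609, -0.2957, 0.1508]
ee_rot: [-3.14, 0.001, 0.046]
force: [-0.2, 0.5, -4.2]
finger_gap: 0.291
gripper_force: 70.2
```

carry_out:
  travel:
    - [0, 0, 0]
    - [0, 0, 0]
    - [0, 0, 0]
    - [0, 0, 0]
    - [0, 0, 0]
    - [0, 0, 0]
    - [0, 0, 0]
    - [0, 0, 0]
  rot:
    - [0, 0, 0]
    - [0, 0, 0]
    - [0, 0, 0]
    - [0, 0, 0]
    - [0, 0, 0]
    - [0, 0, 0]
    - [0, 0, 0]
    - [0, 0, 0]

```text
time: 24.0
tool_pos: [0.462, -0.2941, 0.153]
ee_rot: [-3.142, -0.001, 0.048]
force: [-0.2, -0.6, -4.1]
finger_gap: 0.288
gripper_force: 70.7
```

```bash
python3 - <<'E'
from h import *
c,T=look("w9"); print(T[:3,3].round(4),robot.read_state()["ee_rot"].round(4))
b=ortho(c,T,.385,.645,-.45,-.08,.02,1.6)
cv2.imwrite("pics/o9.png",b[:,:,::-1]); print(b.shape)
print(goto([.4624,-.294,.07],2.7))
E
```

```text
[ 0.462  -0.2941  0.153 ] [-3.1416e+00 -6.0000e-04  4.7800e-02]
(416, 592, 3)
(array([ 0.4, -0. , 82.9]), array([-0.  , -0.04,  0.04]))
```

View pics/o9.png

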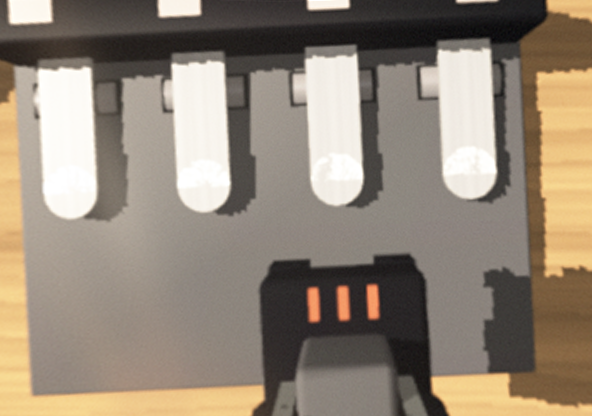

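The ortho (1.6 px/mm) shows nose tips at (70,218), (205,212), (337,206) and (470,199), and deck front corners at (33,395) and (534,372). The held pack lines up with the third rail from the left, shoe 2. I'll refine the dock fit.

```bash
cat > w9fit.py <<'E'
from h import *
c,T=load("w9")
raw=lambda u,v: proj(c,[.645-(v+.5)/1600,-.08-(u+.5)/1600,.02],T)
L=[(33,395,-.115,.16,.02),(534,372,-.115,-.16,.02),(70,218,-.003,.12,.033),(205,212,-.003,.04,.033),(337,206,-.003,-.04,.033),(470,199,-.003,-.12,.033)]
p,res=dockfit(c,T,[l[2:] for l in L],np.array([raw(*l[:2]) for l in L]),[.518,-.25,.047])
E
python3 - <<'E'
from w9fit import *
print(p,np.degrees(p[2]),res.tolist())
R=Rn.from_euler("z",p[2]).as_matrix()[:2,:2]
for y in (-.04,.04,.12): print(y,(R@[-.058,y]+p[:2]).round(4),(R@[.05,y]+p[:2]).round(4))
# held pack: contact stripe at ortho (343,302) on z = pack top
Tp=T[:3,3]; q=raw(343,302); w=back(c,*q,Tp[2]-.017+.038,T); print("stripe rel tool",(T[:3,:3].T@(w-Tp)).round(4))
E
```

```text
[ 0.51824008 -0.25096519  0.04721413] 2.7051701959793633 [[-2.8, 1.3], [1.6, 1.1], [-0.1, -0.1], [-0.9, -0.3], [0.2, -0.5], [0.5, -0.0]]
-0.04 [ 0.4622 -0.2937] [ 0.5701 -0.2886]
0.04 [ 0.4584 -0.2137] [ 0.5663 -0.2086]
0.12 [ 0.4546 -0.1338] [ 0.5625 -0.1287]
stripe rel tool [ 0.0333  0.0003 -0.021 ]
```

carry_out:
  travel:
    - [0, 0, 30]
    - [0, 0, 60]
    - [0, 0, 85]
    - [0, 0, 100]
    - [0, 0, 108]
    - [0, 0, 111]
    - [0, 0, 113]
    - [0, 0, 114]
  rot:
    - [0, 0, 0]
    - [0, 0, 0]
    - [0, 0, 0]
    - [0, 0, 0]
    - [0, 0, 0]
    - [0, 0, 0]
    - [0, 0, 0]
    - [0, 0, 0]

```text
time: 25.05
tool_pos: [0.4624, -0.2944, 0.0395]
ee_rot: [3.141, -0.001, 0.048]
force: [-0.3, 0.8, -4.5]
finger_gap: 0.293
gripper_force: 70.6
```

carry_out:
  travel:
    - [0, 0, 0.5]
    - [0, 0, 1]
    - [0, 0, 1.5]
    - [0, 0, 2]
    - [0, 0, 2]
    - [0, 0, 2]
    - [0, 0, 2]
    - [0, 0, 2]
  rot:
    - [0, 0, 0]
    - [0, 0, 0]
    - [0, 0, 0]
    - [0, 0, 0]
    - [0, 0, 0]
    - [0, 0, 0]
    - [0, 0, 0]
    - [0, 0, 0]

```text
time: 26.05
tool_pos: [0.4621, -0.2941, 0.0372]
ee_rot: [3.141, -0.001, 0.048]
force: [-0.5, 0.5, 1.8]
finger_gap: 0.292
gripper_force: 71.5
```

It's on the deck and in line. Now I'll slide it in.

carry_out:
  travel:
    - [8, -0.4, 0]
    - [18, -0.4, 0]
    - [28, -0.4, 0]
    - [38, -0.4, 0]
    - [48, -0.4, 0]
    - [58, -0.4, 0]
    - [66, -0.4, 0]
    - [70, -0.4, 0]
  rot:
    - [0, 0, 0]
    - [0, 0, 0]
    - [0, 0, 0]
    - [0, 0, 0]
    - [0, 0, 0]
    - [0, 0, 0]
    - [0, 0, 0]
    - [0, 0, 0]

```text
time: 27.05
tool_pos: [0.5325, -0.2903, 0.0372]
ee_rot: [3.141, -0.0, 0.048]
force: [-6.1, -0.2, 6.2]
finger_gap: 0.283
gripper_force: 72.1
```

carry_out:
  travel:
    - [5, 0, 0]
    - [11, 0, 0]
    - [17, 0, 0]
    - [23, 0, 0]
    - [29, 0, 0]
    - [34, 0, 0]
    - [38, 0, 0]
    - [38, 0, 0]
  rot:
    - [0, 0, 0]
    - [0, 0, 0]
    - [0, 0, 0]
    - [0, 0, 0]
    - [0, 0, 0]
    - [0, 0, 0]
    - [0, 0, 0]
    - [0, 0, 0]

```text
time: 28.05
tool_pos: [0.5704, -0.2885, 0.0372]
ee_rot: [3.141, -0.001, 0.048]
force: [-3.3, -0.3, 5.7]
finger_gap: 0.288
gripper_force: 72.0
```

carry_out:
  travel:
    - [1, 0, 0]
    - [2, 0, 0]
    - [3, 0, 0]
    - [3, 0, 0]
    - [3, 0, 0]
    - [3, 0, 0]
    - [3, 0, 0]
    - [3, 0, 0]
  rot:
    - [0, 0, 0]
    - [0, 0, 0]
    - [0, 0, 0]
    - [0, 0, 0]
    - [0, 0, 0]
    - [0, 0, 0]
    - [0, 0, 0]
    - [0, 0, 0]

```text
time: 29.05
tool_pos: [0.5718, -0.2884, 0.0372]
ee_rot: [3.142, 0.002, 0.047]
force: [-11.6, -0.4, 8.4]
finger_gap: 0.292
gripper_force: 72.6
```

carry_out:
  travel:
    - [1, 0, 0]
    - [2, 0, 0]
    - [3, 0, 0]
    - [4, 0, 0]
    - [4, 0, 0]
    - [4, 0, 0]
    - [4, 0, 0]
    - [4, 0, 0]
  rot:
    - [0, 0, 0]
    - [0, 0, 0]
    - [0, 0, 0]
    - [0, 0, 0]
    - [0, 0, 0]
    - [0, 0, 0]
    - [0, 0, 0]
    - [0, 0, 0]

```text
time: 30.05
tool_pos: [0.5717, -0.2884, 0.0372]
ee_rot: [-3.141, 0.01, 0.046]
force: [-34.9, 0.0, 21.2]
finger_gap: 0.29
gripper_force: 74.1
```

It's hard against the wall (35 N, no further travel). I'll relax, release and rise.

carry_out:
  travel:
    - [-6, 0, 0]
    - [-6, 0, 0]
    - [-6, 0, 0]
    - [-6, 0, 0]
    - [-6, 0, 0]
    - [-6, 0, 0]
    - [-6, 0, 0]
    - [-6, 0, 0]
  rot:
    - [0, 0, 0]
    - [0, 0, 0]
    - [0, 0, 0]
    - [0, 0, 0]
    - [0, 0, 0]
    - [0, 0, 0]
    - [0, 0, 0]
    - [0, 0, 0]

```text
time: 31.05
tool_pos: [0.5711, -0.2886, 0.0372]
ee_rot: [3.141, -0.0, 0.048]
force: [-4.4, -0.3, 5.2]
finger_gap: 0.294
gripper_force: 72.0
```

carry_out:
  travel:
    - [0, 0, 0]
    - [0, 0, 0]
    - [0, 0, 0]
    - [0, 0, 0]
    - [0, 0, -10]
    - [0, 0, -40]
    - [0, 0, -90]
    - [0, 0, -140]
  rot:
    - [0, 0, 0]
    - [0, 0, 0]
    - [0, 0, 0]
    - [0, 0, 0]
    - [0, 0, 0]
    - [0, 0, 0]
    - [0, 0, 0]
    - [0, 0, 0]
  gripper: 0.55

```text
time: 32.05
tool_pos: [0.5707, -0.2884, 0.1792]
ee_rot: [3.141, -0.001, 0.048]
force: [0.9, -0.2, 0.1]
finger_gap: 0.549
gripper_force: 0.0
```

```bash
python3 - <<'E'
from h import *
print(robot.read_state()["tool_pos"],robot.read_state()["force"].round(1),robot.read_state()["finger_gap"])
print(goto([.49,.33,.2],-10.7))
E
```

```text
[ 0.57068864 -0.28835845  0.17924429] [ 0.9 -0.2  0.1] 0.5485853858437092
(array([ -51.1, -621.5,  -21. ]), array([ 1.000e-02, -6.000e-02,  1.343e+01]))
```

Free. I'm moving to the next pack in the crate, pack B.

carry_out:
  travel:
    - [-5, -50, -20]
    - [-10, -100, -20]
    - [-14, -150, -20]
    - [-19, -200, -20]
    - [-24, -250, -20]
    - [-29, -300, -20]
    - [-34, -350, -20]
    - [-38, -400, -20]
  rot:
    - [0, 0, 1.5]
    - [0, 0, 3]
    - [0, 0, 5]
    - [0, 0, 7]
    - [0, 0, 9]
    - [0, 0, 10]
    - [0, 0, 11]
    - [0, 0, 13.4]

```text
time: 33.05
tool_pos: [0.5083, 0.0749, 0.198]
ee_rot: [-3.11, -0.001, -0.128]
force: [1.3, -0.1, 0.5]
finger_gap: 0.551
gripper_force: 0.0
```

carry_out:
  travel:
    - [0, -30, 0]
    - [0, -70, 0]
    - [0, -110, 0]
    - [0, -150, 0]
    - [0, -180, 0]
    - [0, -200, 0]
    - [0, -200, 0]
    - [0, -200, 0]
  rot:
    - [0, 0, 0]
    - [0, 0, 0]
    - [0, 0, 0]
    - [0, 0, 0]
    - [0, 0, 0]
    - [0, 0, 0]
    - [0, 0, 0]
    - [0, 0, 0]

```text
time: 34.05
tool_pos: [0.5284, 0.1345, 0.2033]
ee_rot: [-3.06, 0.002, -0.04]
force: [0.4, 0.0, 0.4]
finger_gap: 0.552
gripper_force: 0.0
```

```bash
python3 - <<'E'
from h import *
c,T=look("w10"); print(T[:3,3].round(4),robot.read_state()["ee_rot"].round(4))
for xy in [(.4885,.3545),(.60,.347)]:
  for t in (16,22): r=finrect(c,T,xy,tol=t); print(np.round(r[0],4),r[1],np.round(r[2],1))
a=ortho(c,T,.39,.70,.05,.45,.072,1.25);cv2.imwrite("pics/o10.png",a[:,:,::-1])
print(goto([.4885,.3545,.12],-10.7))
E
```

```text
[0.5284 0.1345 0.2033] [-3.0603e+00  2.4000e-03 -4.0200e-02]
[0.4885 0.3542] -10.304842 [46.1 21.6]
[0.4885 0.3542] -10.539177 [46.9 22.1]
[0.6019 0.3467] -16.927507 [44.9 20.5]
[0.6019 0.3468] -16.69925 [45.4 21.2]
(array([ -48.6, -210.7,  100.8]), array([-4.64,  0.48,  8.39]))
```

View pics/o10.png

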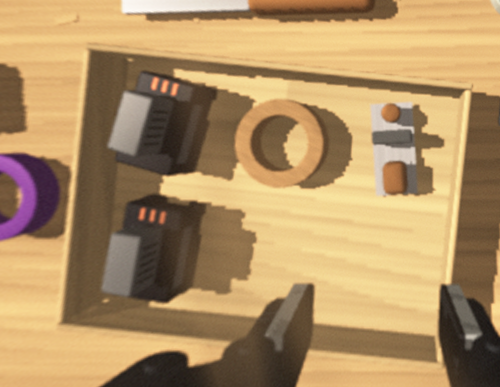

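The crate is unchanged, with packs at (145,245) and (150,120), but the arm stalled and tilted. I'll check the joints.

```bash
python3 - <<'E'
from h import *
s=robot.read_state(); print(s["joint_pos"].round(3),s["qvel"].round(3),np.hypot(*s["tool_pos"][:2]))
E
```

```text
[-0.041 -0.082 -0.099  1.556  0.081  3.141] [-0.001 -0.001 -0.003 -0.001 -0.002  0.001] 0.5453034767781187
```

Joint 6 is at its limit, because yaw = J1 − J6 + π. For these left-hand packs I'll use the half-turn grasp, so I'm rotating the tool the other way.

```bash
python3 - <<'E'
from h import *
for y in (0,20,40,60,80): print(y,*goto([.50,.25,.2],y))
E
```

```text
0 [ -33.1 -113.6   12.6] [-4.66  0.04 -2.31]
20 [ -33.1 -113.6   12.6] [ -4.63  -0.77 -22.3 ]
40 [ -33.1 -113.6   12.6] [ -4.5   -1.59 -42.29]
60 [ -33.1 -113.6   12.6] [ -4.27  -2.41 -62.27]
80 [ -33.1 -113.6   12.6] [ -3.93  -3.23 -82.26]
```

carry_out:
  travel:
    - [0, 0, 0]
    - [-4, -15, 2]
    - [-8, -30, 4]
    - [-12, -45, 6]
    - [-18, -60, 8]
    - [-24, -80, 10]
    - [-30, -100, 12]
    - [-33, -113, 12]
  rot:
    - [-4.6, 0, -9]
    - [-4.6, -0.4, -19]
    - [-4.6, -0.8, -29]
    - [-4.5, -1.2, -39]
    - [-4.4, -1.8, -49]
    - [-4.3, -2.4, -60]
    - [-4.1, -2.8, -71]
    - [-3.9, -3.2, -82]

```text
time: 35.1
tool_pos: [0.4995, 0.2502, 0.2004]
ee_rot: [-3.141, -0.001, 1.385]
force: [-0.1, -0.4, 0.1]
finger_gap: 0.551
gripper_force: 0.0
```

```bash
python3 - <<'E'
from h import *
s=robot.read_state(); print(s["tool_pos"],s["ee_rot"],s["joint_pos"].round(2))
for y in (90,120,150,169.4): print(y,*goto([.4885,.3542,.15],y))
E
```

```text
[0.49951852 0.25017803 0.20043163] [-3.14115394e+00 -5.51092549e-04  1.38459476e+00] [ 0.23 -0.02 -0.05  1.55  0.    1.99]
90 [100.2 -30.1  50.5] [ -0.02  -0.03 -10.67]
120 [100.2 -30.1  50.5] [-1.000e-02 -4.000e-02 -4.067e+01]
150 [100.2 -30.1  50.5] [-0.000e+00 -4.000e-02 -7.067e+01]
169.4 [100.2 -30.1  50.5] [ 1.000e-02 -4.000e-02 -9.007e+01]
```

carry_out:
  travel:
    - [12, -4, 6]
    - [25, -8, 12]
    - [37, -11, 18]
    - [50, -15, 25]
    - [62, -19, 31]
    - [75, -23, 38]
    - [88, -26, 44]
    - [100, -30, 50]
  rot:
    - [0, 0, -10]
    - [0, 0, -20.6]
    - [0, 0, -31.2]
    - [0, 0, -41.8]
    - [0, 0, -52.4]
    - [0, 0, -63]
    - [0, 0, -73.6]
    - [0, 0, -84]

```text
time: 36.1
tool_pos: [0.4896, 0.3537, 0.1503]
ee_rot: [3.141, -0.0, 2.85]
force: [0.4, -0.4, -0.1]
finger_gap: 0.551
gripper_force: 0.0
```

```bash
python3 - <<'E'
from h import *
print(goto([.4885,.3542,.0245],169.5))
E
```

```text
(array([1.200e+00, 1.000e-01, 1.258e+02]), array([ 0.03, -0.02, -6.21]))
```

carry_out:
  travel:
    - [1, 0, 10]
    - [1, 0, 50]
    - [1, 0, 90]
    - [1, 0, 110]
    - [1, 0, 118]
    - [1, 0, 122]
    - [1, 0, 125.5]
    - [1, 0, 125.5]
  rot:
    - [0, 0, -6.2]
    - [0, 0, -6.2]
    - [0, 0, -6.2]
    - [0, 0, -6.2]
    - [0, 0, -6.2]
    - [0, 0, -6.2]
    - [0, 0, -6.2]
    - [0, 0, -6.2]

```text
time: 37.1
tool_pos: [0.489, 0.3539, 0.0257]
ee_rot: [3.141, 0.0, 2.952]
force: [0.3, -0.1, -0.8]
finger_gap: 0.552
gripper_force: 0.0
```

carry_out:
  travel:
    - [0, 0, 0]
    - [0, 0, 0]
    - [0, 0, 0]
    - [0, 0, 0]
    - [0, 0, 0]
    - [0, 0, 0]
    - [0, 0, 0]
    - [0, 0, 0]
  rot:
    - [0, 0, 0]
    - [0, 0, 0]
    - [0, 0, 0]
    - [0, 0, 0]
    - [0, 0, 0]
    - [0, 0, 0]
    - [0, 0, 0]
    - [0, 0, 0]
  gripper: 0

```text
time: 38.1
tool_pos: [0.4893, 0.3539, 0.0259]
ee_rot: [3.14, 0.001, 2.952]
force: [0.6, -1.1, 6.1]
finger_gap: 0.284
gripper_force: 69.8
```

carry_out:
  travel:
    - [0, 0, -3]
    - [0, 0, -10]
    - [0, 0, -40]
    - [0, 0, -80]
    - [0, 0, -120]
    - [-7, -40, -128]
    - [-14, -100, -128]
    - [-22, -160, -128]
  rot:
    - [0, 0, 0]
    - [0, 0, 0]
    - [0, 0, 0]
    - [0, 0, 0]
    - [0, 0, 0]
    - [0, 0, -2]
    - [0, 0, -5]
    - [0, 0, -8]

```text
time: 39.1
tool_pos: [0.4797, 0.1911, 0.1531]
ee_rot: [3.141, -0.0, 3.095]
force: [1.6, -1.2, -2.9]
finger_gap: 0.287
gripper_force: 69.8
```

```bash
python3 - <<'E'
from h import *
s=robot.read_state(); print(s["finger_gap"],s["gripper_force"],goto([.4584,-.2137,.153],182.7))
E
```

```text
0.28733297524229806 69.77542161941528 (array([ 2.300e+00, -4.053e+02, -1.000e-01]), array([ 0.03, -0.  , -5.39]))
```

carry_out:
  travel:
    - [0, -55, 0]
    - [1, -110, 0]
    - [1, -165, 0]
    - [1, -220, 0]
    - [2, -275, 0]
    - [2, -330, 0]
    - [2, -375, 0]
    - [2, -405, 0]
  rot:
    - [0, 0, -1]
    - [0, 0, -2]
    - [0, 0, -3]
    - [0, 0, -4]
    - [0, 0, -5.4]
    - [0, 0, -5.4]
    - [0, 0, -5.4]
    - [0, 0, -5.4]

```text
time: 40.1
tool_pos: [0.4575, -0.2139, 0.1527]
ee_rot: [3.141, -0.0, -3.099]
force: [0.3, 0.6, -3.3]
finger_gap: 0.289
gripper_force: 69.8
```

carry_out:
  travel:
    - [0, 0, 0]
    - [0, 0, 30]
    - [0, 0, 60]
    - [0, 0, 90]
    - [0, 0, 100]
    - [0, 0, 105]
    - [0, 0, 105]
    - [0, 0, 105]
  rot:
    - [0, 0, 0]
    - [0, 0, 0]
    - [0, 0, 0]
    - [0, 0, 0]
    - [0, 0, 0]
    - [0, 0, 0]
    - [0, 0, 0]
    - [0, 0, 0]

```text
time: 41.1
tool_pos: [0.4586, -0.2124, 0.0488]
ee_rot: [-3.141, 0.001, -3.097]
force: [-0.2, -0.1, -3.5]
finger_gap: 0.289
gripper_force: 70.0
```

```bash
python3 - <<'E'
from h import *
s=robot.read_state(); print(s["tool_pos"].round(4),s["ee_rot"].round(4),goto([.4584,-.2137,.04],182.7))
E
```

```text
[ 0.4586 -0.2124  0.0488] [-3.1411e+00  1.1000e-03 -3.0970e+00] (array([ 0.3, -1.3,  8.8]), array([-0.03,  0.06, -0.15]))
```

carry_out:
  travel:
    - [0, -1.3, 2]
    - [0, -1.3, 4]
    - [0, -1.3, 6]
    - [0, -1.3, 7]
    - [0, -1.3, 8]
    - [0, -1.3, 8.5]
    - [0, -1.3, 9]
    - [0, -1.3, 9]
  rot:
    - [0, 0, -0.1]
    - [0, 0, -0.1]
    - [0, 0, -0.1]
    - [0, 0, -0.1]
    - [0, 0, -0.1]
    - [0, 0, -0.1]
    - [0, 0, -0.1]
    - [0, 0, -0.1]

```text
time: 42.1
tool_pos: [0.4582, -0.2133, 0.0398]
ee_rot: [3.141, 0.0, -3.095]
force: [-4.4, 3.6, 8.0]
finger_gap: 0.287
gripper_force: 71.7
```

```bash
python3 - <<'E'
from h import *
s=robot.read_state(); print(s["tool_pos"].round(4),s["force"].round(1),goto([.4584,-.2137,.04],182.7))
c,T=look("w11"); sc=optics.camera("scene"); np.savez("scene11.npz",**sc)
a=cv2.resize(sc["color"][195:260,175:335],(800,325),interpolation=2); b=cv2.resize(c["color"],(400,250))
o=np.zeros((575,800,3),np.uint8); o[:325]=a; o[325:,:400]=b; cv2.imwrite("pics/m11.png",o[:,:,::-1])
E
```

```text
[ 0.4582 -0.2133  0.0398] [-4.4  3.6  8. ] (array([-0.1, -0.4, -0.2]), array([ 0.02,  0.01, -0.04]))
```

View pics/m11.png

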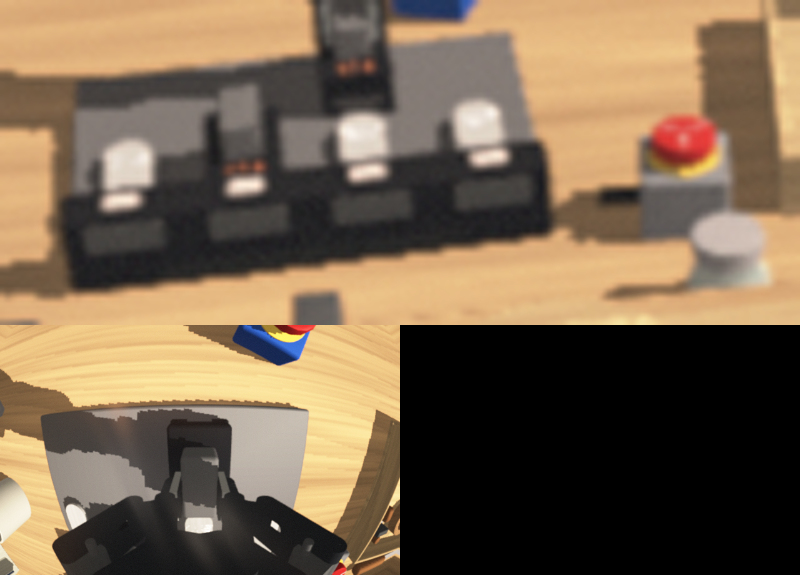

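That view shows the first pack seated on shoe 2 at (240,130), the second in front of shoe 3 at (355,60), and the mushroom at (685,130). It was my 15th picture, one past the limit of 14, so I won't view any more and will work from numbers only. Now I'll slide this pack in.

carry_out:
  travel:
    - [-4, -0.4, -0.7]
    - [-14, -0.4, -0.7]
    - [-24, -0.4, -0.7]
    - [-34, -0.4, -0.7]
    - [-44, -0.4, -0.7]
    - [-54, -0.4, -0.7]
    - [-64, -0.4, -0.7]
    - [-70, -0.4, -0.7]
  rot:
    - [0, 0, 0]
    - [0, 0, 0]
    - [0, 0, 0]
    - [0, 0, 0]
    - [0, 0, 0]
    - [0, 0, 0]
    - [0, 0, 0]
    - [0, 0, 0]

```text
time: 43.2
tool_pos: [0.5286, -0.2107, 0.0398]
ee_rot: [-3.141, -0.001, -3.095]
force: [-7.0, -0.8, 8.5]
finger_gap: 0.287
gripper_force: 71.6
```

carry_out:
  travel:
    - [-5, 0, 0]
    - [-11, 0, 0]
    - [-17, 0, 0]
    - [-23, 0, 0]
    - [-29, 0, 0]
    - [-34, 0, 0]
    - [-38, 0, 0]
    - [-38, 0, 0]
  rot:
    - [0, 0, 0]
    - [0, 0, 0]
    - [0, 0, 0]
    - [0, 0, 0]
    - [0, 0, 0]
    - [0, 0, 0]
    - [0, 0, 0]
    - [0, 0, 0]

```text
time: 44.2
tool_pos: [0.567, -0.2088, 0.0398]
ee_rot: [3.142, 0.0, -3.095]
force: [-3.3, 0.2, 6.4]
finger_gap: 0.289
gripper_force: 71.4
```

carry_out:
  travel:
    - [-1, 0, 0]
    - [-2, 0, 0]
    - [-3, 0, 0]
    - [-4, 0, 0]
    - [-5, 0, 0]
    - [-5, 0, 0]
    - [-5, 0, 0]
    - [-5, 0, 0]
  rot:
    - [0, 0, 0]
    - [0, 0, 0]
    - [0, 0, 0]
    - [0, 0, 0]
    - [0, 0, 0]
    - [0, 0, 0]
    - [0, 0, 0]
    - [0, 0, 0]

```text
time: 45.2
tool_pos: [0.5689, -0.2087, 0.0398]
ee_rot: [-3.142, -0.005, -3.096]
force: [-19.6, -0.7, 16.3]
finger_gap: 0.289
gripper_force: 72.7
```

carry_out:
  travel:
    - [-1, 0, 0]
    - [-2, 0, 0]
    - [-2, 0, 0]
    - [-2, 0, 0]
    - [-2, 0, 0]
    - [3.5, 0, 0]
    - [3.5, 0, 0]
    - [3.5, 0, 0]
  rot:
    - [0, 0, 0]
    - [0, 0, 0]
    - [0, 0, 0]
    - [0, 0, 0]
    - [0, 0, 0]
    - [0, 0, 0]
    - [0, 0, 0]
    - [0, 0, 0]

```text
time: 46.2
tool_pos: [0.5681, -0.2088, 0.0398]
ee_rot: [-3.141, 0.0, -3.095]
force: [-3.8, -0.4, 6.8]
finger_gap: 0.289
gripper_force: 71.4
```

carry_out:
  travel:
    - [0, 0, 0]
    - [0, 0, 0]
    - [0, 0, 0]
    - [0, 0, 0]
    - [0, 0, -10]
    - [0, 0, -40]
    - [0, 0, -90]
    - [0, 0, -140]
  rot:
    - [0, 0, 0]
    - [0, 0, 0]
    - [0, 0, 0]
    - [0, 0, 0]
    - [0, 0, 0]
    - [0, 0, 0]
    - [0, 0, 0]
    - [0, 0, 0]
  gripper: 0.55

```text
time: 47.2
tool_pos: [0.5673, -0.2085, 0.1816]
ee_rot: [3.141, 0.0, -3.095]
force: [0.1, -1.3, 0.4]
finger_gap: 0.548
gripper_force: 0.0
```

```bash
python3 - <<'E'
from h import *
s=robot.read_state(); print(s["tool_pos"].round(4),s["joint_pos"].round(2),s["finger_gap"])
print(goto([.56,.30,.2],163))
E
```

```text
[ 0.5673 -0.2085  0.1816] [-0.57  0.11  0.06  1.52  0.   -0.61] 0.5475248440762646
(array([-16.2, 508.3, -18.2]), array([3.000e-02, 1.000e-02, 1.965e+01]))
```

carry_out:
  travel:
    - [0, 30, -18]
    - [-3, 85, -18]
    - [-6, 140, -18]
    - [-8, 195, -18]
    - [-10, 250, -18]
    - [-12, 305, -18]
    - [-14, 360, -18]
    - [-16, 415, -18]
  rot:
    - [0, 0, 2]
    - [0, 0, 4]
    - [0, 0, 7]
    - [0, 0, 10]
    - [0, 0, 13]
    - [0, 0, 15]
    - [0, 0, 17]
    - [0, 0, 19.6]

```text
time: 48.2
tool_pos: [0.5642, 0.2085, 0.1988]
ee_rot: [3.14, 0.001, 2.844]
force: [1.3, -0.8, 0.3]
finger_gap: 0.547
gripper_force: 0.0
```

carry_out:
  travel:
    - [0, 30, 0]
    - [0, 60, 0]
    - [0, 60, 0]
    - [0, 60, 0]
    - [0, 60, 0]
    - [0, 60, 0]
    - [0, 60, 0]
    - [0, 60, 0]
  rot:
    - [0, 0, 0]
    - [0, 0, 0]
    - [0, 0, 0]
    - [0, 0, 0]
    - [0, 0, 0]
    - [0, 0, 0]
    - [0, 0, 0]
    - [0, 0, 0]

```text
time: 49.2
tool_pos: [0.5818, 0.2638, 0.1978]
ee_rot: [3.141, -0.0, 2.846]
force: [-0.8, 0.1, -0.1]
finger_gap: 0.551
gripper_force: 0.0
```

```bash
python3 - <<'E'
from h import *
c,T=look("w12"); print(T[:3,3].round(4),robot.read_state()["ee_rot"].round(4),robot.read_state()["joint_pos"].round(2))
for xy in [(.6019,.3468),(.61,.345)]:
  for t in (14,18,24):
    try: r=finrect(c,T,xy,tol=t); print(np.round(r[0],4),r[1],np.round(r[2],1))
    except Exception as e: print(e)
print(goto([.602,.3468,.026],163.2))
E
```

```text
[0.5818 0.2638 0.1978] [ 3.1411e+00 -3.0000e-04  2.8457e+00] [0.22 0.22 0.21 1.56 0.   0.52]
[0.601  0.3479] -16.049002 [45.6 21.5]
[0.6011 0.3479] -16.574001 [46.1 22. ]
[0.6011 0.3478] -16.313848 [46.9 22.4]
[0.601  0.3478] -15.780746 [45.9 21.5]
[0.6011 0.3478] -16.049004 [46.3 22. ]
[0.6012 0.3478] -16.69925 [47.  22.6]
(array([  4.8,  85.1, 171.8]), array([ 0.03, -0.02, -0.16]))
```

carry_out:
  travel:
    - [3, 43, 30]
    - [6, 86, 70]
    - [6, 86, 110]
    - [6, 86, 140]
    - [6, 86, 155]
    - [6, 86, 163]
    - [6, 86, 169]
    - [6, 86, 171]
  rot:
    - [0, 0, -0.5]
    - [0, 0, -0.5]
    - [0, 0, -0.5]
    - [0, 0, -0.5]
    - [0, 0, -0.5]
    - [0, 0, -0.5]
    - [0, 0, -0.5]
    - [0, 0, -0.5]
  gripper: 0.45

```text
time: 50.25
tool_pos: [0.6016, 0.3482, 0.0274]
ee_rot: [3.14, 0.001, 2.854]
force: [0.9, -0.1, 0.8]
finger_gap: 0.448
gripper_force: 0.0
```

carry_out:
  travel:
    - [0, 0, 0]
    - [0, 0, 0]
    - [0, 0, 0]
    - [0, 0, 0]
    - [0, 0, 0]
    - [0, 0, 0]
    - [0, 0, 0]
    - [0, 0, 0]
  rot:
    - [0, 0, 0]
    - [0, 0, 0]
    - [0, 0, 0]
    - [0, 0, 0]
    - [0, 0, 0]
    - [0, 0, 0]
    - [0, 0, 0]
    - [0, 0, 0]
  gripper: 0

```text
time: 51.25
tool_pos: [0.6015, 0.3481, 0.0274]
ee_rot: [3.141, 0.001, 2.854]
force: [-0.4, -1.9, 5.4]
finger_gap: 0.289
gripper_force: 70.2
```

carry_out:
  travel:
    - [0, 0, -3]
    - [0, 0, -10]
    - [0, 0, -40]
    - [0, 0, -80]
    - [0, 0, -120]
    - [10, -40, -128]
    - [20, -90, -128]
    - [20, -140, -128]
  rot:
    - [0, 0, 0]
    - [0, 0, 0]
    - [0, 0, 0]
    - [0, 0, 0]
    - [0, 0, 0]
    - [0, 0, -3]
    - [0, 0, -6]
    - [0, 0, -10]

```text
time: 52.25
tool_pos: [0.5411, 0.2187, 0.1549]
ee_rot: [3.141, -0.0, 3.032]
force: [1.9, -0.7, -1.7]
finger_gap: 0.285
gripper_force: 69.4
```

```bash
python3 - <<'E'
from h import *
s=robot.read_state(); print(s["finger_gap"],s["force"].round(1),goto([.4546,-.1338,.153],182.7))
E
```

```text
0.28518337566842716 [ 1.9 -0.7 -1.7] (array([  47.6, -359.8,    1.6]), array([ 0.04, -0.01, -8.96]))
```

carry_out:
  travel:
    - [6, -45, 0]
    - [12, -95, 0]
    - [19, -145, 0]
    - [26, -195, 0]
    - [33, -245, 0]
    - [40, -295, 0]
    - [45, -340, 0]
    - [47.5, -360, 0]
  rot:
    - [0, 0, -1]
    - [0, 0, -2]
    - [0, 0, -4]
    - [0, 0, -6]
    - [0, 0, -8]
    - [0, 0, -9]
    - [0, 0, -9]
    - [0, 0, -9]

```text
time: 53.25
tool_pos: [0.454, -0.1349, 0.1547]
ee_rot: [3.141, 0.0, -3.099]
force: [0.3, 0.6, -3.3]
finger_gap: 0.287
gripper_force: 69.6
```

carry_out:
  travel:
    - [0, 0, 0]
    - [0, 0, 30]
    - [0, 0, 60]
    - [0, 0, 90]
    - [0, 0, 100]
    - [0, 0, 106]
    - [0, 0, 106]
    - [0, 0, 106]
  rot:
    - [0, 0, 0]
    - [0, 0, 0]
    - [0, 0, 0]
    - [0, 0, 0]
    - [0, 0, 0]
    - [0, 0, 0]
    - [0, 0, 0]
    - [0, 0, 0]

```text
time: 54.25
tool_pos: [0.4553, -0.1332, 0.0495]
ee_rot: [-3.141, 0.001, -3.097]
force: [0.1, -0.1, -3.2]
finger_gap: 0.288
gripper_force: 69.5
```

```bash
python3 - <<'E'
from h import *
s=robot.read_state(); print(s["tool_pos"].round(4),s["ee_rot"].round(4),goto([.4546,-.1338,.042],182.7))
E
```

```text
[ 0.4553 -0.1332  0.0495] [-3.1414e+00  1.1000e-03 -3.0970e+00] (array([ 0.7, -0.6,  7.5]), array([-0.01,  0.06, -0.14]))
```

carry_out:
  travel:
    - [0.7, -0.6, 2]
    - [0.7, -0.6, 4]
    - [0.7, -0.6, 6]
    - [0.7, -0.6, 7]
    - [0.7, -0.6, 7.5]
    - [0.7, -0.6, 8]
    - [0.7, -0.6, 8.3]
    - [0.7, -0.6, 8.3]
  rot:
    - [0, 0, -0.1]
    - [0, 0, -0.1]
    - [0, 0, -0.1]
    - [0, 0, -0.1]
    - [0, 0, -0.1]
    - [0, 0, -0.1]
    - [0, 0, -0.1]
    - [0, 0, -0.1]

```text
time: 55.25
tool_pos: [0.4542, -0.1337, 0.0413]
ee_rot: [3.141, 0.0, -3.095]
force: [-3.6, 1.9, 8.6]
finger_gap: 0.29
gripper_force: 71.1
```

carry_out:
  travel:
    - [-4, 0, -0.5]
    - [-14, 0, -0.5]
    - [-24, 0, -0.5]
    - [-34, 0, -0.5]
    - [-44, 0, -0.5]
    - [-54, 0, -0.5]
    - [-64, 0, -0.5]
    - [-70, 0, -0.5]
  rot:
    - [0, 0, 0]
    - [0, 0, 0]
    - [0, 0, 0]
    - [0, 0, 0]
    - [0, 0, 0]
    - [0, 0, 0]
    - [0, 0, 0]
    - [0, 0, 0]

```text
time: 56.25
tool_pos: [0.5239, -0.1306, 0.0413]
ee_rot: [-3.141, -0.001, -3.095]
force: [-6.4, -1.4, 7.9]
finger_gap: 0.287
gripper_force: 71.0
```

carry_out:
  travel:
    - [-5, 0, 0]
    - [-11, 0, 0]
    - [-17, 0, 0]
    - [-23, 0, 0]
    - [-29, 0, 0]
    - [-34, 0, 0]
    - [-38, 0, 0]
    - [-38, 0, 0]
  rot:
    - [0, 0, 0]
    - [0, 0, 0]
    - [0, 0, 0]
    - [0, 0, 0]
    - [0, 0, 0]
    - [0, 0, 0]
    - [0, 0, 0]
    - [0, 0, 0]

```text
time: 57.25
tool_pos: [0.5621, -0.1288, 0.0414]
ee_rot: [-3.141, -0.0, -3.095]
force: [-3.3, 0.4, 5.6]
finger_gap: 0.288
gripper_force: 70.7
```

carry_out:
  travel:
    - [-1, 0, 0]
    - [-2, 0, 0]
    - [-3, 0, 0]
    - [-4, 0, 0]
    - [-5, 0, 0]
    - [-5, 0, 0]
    - [-5, 0, 0]
    - [-5, 0, 0]
  rot:
    - [0, 0, 0]
    - [0, 0, 0]
    - [0, 0, 0]
    - [0, 0, 0]
    - [0, 0, 0]
    - [0, 0, 0]
    - [0, 0, 0]
    - [0, 0, 0]

```text
time: 58.25
tool_pos: [0.5629, -0.1287, 0.0414]
ee_rot: [-3.141, -0.008, -3.096]
force: [-26.7, -0.7, 20.4]
finger_gap: 0.289
gripper_force: 72.7
```

carry_out:
  travel:
    - [4.5, 0, 0]
    - [4.5, 0, 0]
    - [4.5, 0, 0]
    - [4.5, 0, 0]
    - [4.5, 0, 0]
    - [4.5, 0, 0]
    - [4.5, 0, 0]
    - [4.5, 0, 0]
  rot:
    - [0, 0, 0]
    - [0, 0, 0]
    - [0, 0, 0]
    - [0, 0, 0]
    - [0, 0, 0]
    - [0, 0, 0]
    - [0, 0, 0]
    - [0, 0, 0]

```text
time: 59.25
tool_pos: [0.5626, -0.1288, 0.0414]
ee_rot: [-3.141, 0.0, -3.095]
force: [-4.4, -0.2, 7.0]
finger_gap: 0.291
gripper_force: 70.9
```

carry_out:
  travel:
    - [0, 0, 0]
    - [0, 0, 0]
    - [0, 0, 0]
    - [0, 0, 0]
    - [0, 0, -10]
    - [0, 0, -40]
    - [0, 0, -90]
    - [0, 0, -140]
  rot:
    - [0, 0, 0]
    - [0, 0, 0]
    - [0, 0, 0]
    - [0, 0, 0]
    - [0, 0, 0]
    - [0, 0, 0]
    - [0, 0, 0]
    - [0, 0, 0]
  gripper: 0.8

```text
time: 60.25
tool_pos: [0.5622, -0.1285, 0.1828]
ee_rot: [3.141, 0.0, -3.095]
force: [0.7, 0.0, 0.4]
finger_gap: 0.801
gripper_force: 0.0
```

carry_out:
  travel:
    - [0, 0, -20]
    - [20, -40, -30]
    - [40, -80, -30]
    - [60, -120, -30]
    - [60, -120, -30]
    - [60, -120, -30]
    - [60, -120, -30]
    - [60, -120, -30]
  rot:
    - [0, 0, 0]
    - [0, 0, 0]
    - [0, 0, 0]
    - [0, 0, 0]
    - [0, 0, 0]
    - [0, 0, 0]
    - [0, 0, 0]
    - [0, 0, 0]

```text
time: 61.25
tool_pos: [0.5084, -0.2505, 0.2107]
ee_rot: [3.141, -0.0, -3.094]
force: [-0.1, 0.2, -0.1]
finger_gap: 0.799
gripper_force: 0.0
```

```bash
cat > chk.py <<'E'
from w9fit import p
from h import *
import sys
c,T=look(sys.argv[1]); print(T[:3,3].round(4),robot.read_state()["joint_pos"].round(2))
R=Rn.from_euler("z",p[2]).as_matrix()[:2,:2]
for y in (-.04,.04,.12):
    q=R@[.05,y]+p[:2]
    for t in (14,22):
        try:
            r=finrect(c,T,q,z=.086,tol=t); print(y,"in dock mm",((R.T@(np.array(r[0])-p[:2]))*1000).round(1),r[1].round(1),np.round(r[2],1))
        except Exception as e: print(y,e)
E
python3 chk.py w13
```

```text
[ 0.5084 -0.2505  0.2107] [-0.69  0.   -0.    1.57  0.   -0.74]
-0.04 in dock mm [ 49.8 -39.8] 2.1 [45.5 20.8]
-0.04 in dock mm [ 49.8 -38.6] 2.7 [46.7 24.1]
0.04 in dock mm [42.1 41.1] 2.6 [45.9 21.8]
0.04 in dock mm [42.1 41.1] 2.3 [46.5 22.7]
0.12 in dock mm [ 49.4 121.1] 1.9 [44.8 17.1]
0.12 in dock mm [ 49.6 119.5] 2.1 [45.5 20.8]
```

Shoes 2 and 4 are home (x = 49.8 and 49.5), but the pack on shoe 3 is 8 mm short (x = 42.1). I'll regrasp it and push it home.

```bash
python3 - <<'E'
from w9fit import p
from h import *
R=Rn.from_euler("z",p[2]).as_matrix()[:2,:2]
q=R@[.0421,.0405]+p[:2]; print(q, goto([*q,.12],182.7), goto([*q,.0405],182.7))
E
```

```text
[ 0.5583817  -0.20852334] (array([-52. ,  39.5,  90.7]), array([ 0.04, -0.  ,  0.02])) (array([-52. ,  39.5, 170.2]), array([ 0.04, -0.  ,  0.02]))
```

carry_out:
  travel:
    - [-20, 15, 20]
    - [-40, 30, 50]
    - [-52, 39.5, 90]
    - [-52, 39.5, 120]
    - [-52, 39.5, 145]
    - [-52, 39.5, 160]
    - [-52, 39.5, 168]
    - [-52, 39.5, 170]
  rot:
    - [0, 0, 0]
    - [0, 0, 0]
    - [0, 0, 0]
    - [0, 0, 0]
    - [0, 0, 0]
    - [0, 0, 0]
    - [0, 0, 0]
    - [0, 0, 0]
  gripper: 0.5

```text
time: 62.3
tool_pos: [0.5583, -0.2094, 0.0408]
ee_rot: [3.141, 0.0, -3.095]
force: [0.5, 0.1, 0.2]
finger_gap: 0.499
gripper_force: 0.0
```

carry_out:
  travel:
    - [0, 0, 0]
    - [0, 0, 0]
    - [0, 0, 0]
    - [0, 0, 0]
    - [0, 0, 0]
    - [0, 0, 0]
    - [0, 0, 0]
    - [0, 0, 0]
  rot:
    - [0, 0, 0]
    - [0, 0, 0]
    - [0, 0, 0]
    - [0, 0, 0]
    - [0, 0, 0]
    - [0, 0, 0]
    - [0, 0, 0]
    - [0, 0, 0]
  gripper: 0

```text
time: 63.3
tool_pos: [0.5588, -0.2097, 0.0416]
ee_rot: [-3.141, 0.001, -3.095]
force: [1.4, 0.4, 5.7]
finger_gap: 0.291
gripper_force: 70.5
```

carry_out:
  travel:
    - [-1, 0, 0]
    - [-3, 0, 0]
    - [-5, 0, 0]
    - [-7, 0, 0]
    - [-9, 0, 0]
    - [-11, 0, 0]
    - [-12, 0, 0]
    - [-12, 0, 0]
  rot:
    - [0, 0, 0]
    - [0, 0, 0]
    - [0, 0, 0]
    - [0, 0, 0]
    - [0, 0, 0]
    - [0, 0, 0]
    - [0, 0, 0]
    - [0, 0, 0]

```text
time: 64.3
tool_pos: [0.5669, -0.2092, 0.0407]
ee_rot: [-3.142, -0.007, -3.096]
force: [-16.6, -0.5, 12.3]
finger_gap: 0.284
gripper_force: 71.5
```

carry_out:
  travel:
    - [-1, 0, 0]
    - [-2, 0, 0]
    - [-2, 0, 0]
    - [0, 0, 0]
    - [3, 0, 0]
    - [3.5, 0, 0]
    - [3.5, 0, 0]
    - [3.5, 0, 0]
  rot:
    - [0, 0, 0]
    - [0, 0, 0]
    - [0, 0, 0]
    - [0, 0, 0]
    - [0, 0, 0]
    - [0, 0, 0]
    - [0, 0, 0]
    - [0, 0, 0]

```text
time: 65.3
tool_pos: [0.5665, -0.2091, 0.0408]
ee_rot: [3.142, -0.0, -3.095]
force: [-2.5, -2.6, 5.3]
finger_gap: 0.287
gripper_force: 70.5
```

carry_out:
  travel:
    - [0, 0, 0]
    - [0, 0, 0]
    - [0, 0, 0]
    - [0, 0, 0]
    - [0, 0, -10]
    - [0, 0, -40]
    - [0, 0, -90]
    - [0, 0, -140]
  rot:
    - [0, 0, 0]
    - [0, 0, 0]
    - [0, 0, 0]
    - [0, 0, 0]
    - [0, 0, 0]
    - [0, 0, 0]
    - [0, 0, 0]
    - [0, 0, 0]
  gripper: 0.5

```text
time: 66.3
tool_pos: [0.5664, -0.2088, 0.1828]
ee_rot: [3.141, 0.0, -3.095]
force: [0.8, -0.2, 0.5]
finger_gap: 0.502
gripper_force: 0.0
```

carry_out:
  travel:
    - [0, 0, -20]
    - [20, -20, -30]
    - [40, -40, -30]
    - [60, -40, -30]
    - [60, -40, -30]
    - [60, -40, -30]
    - [60, -40, -30]
    - [60, -40, -30]
  rot:
    - [0, 0, 0]
    - [0, 0, 0]
    - [0, 0, 0]
    - [0, 0, 0]
    - [0, 0, 0]
    - [0, 0, 0]
    - [0, 0, 0]
    - [0, 0, 0]

```text
time: 67.3
tool_pos: [0.5089, -0.2514, 0.2105]
ee_rot: [3.141, -0.0, -3.095]
force: [0.6, -0.1, -0.4]
finger_gap: 0.501
gripper_force: 0.0
```

```bash
python3 chk.py w14; python3 - <<'E'
from h import *
# anything black left in crate?
c,_=load("scene0"); s=optics.camera("scene"); np.savez("scene14.npz",**s)
a=s["color"][185:240,325:432]; print("dark px in crate before/after",[(int((x.max(2)<60).sum())) for x in (c["color"][185:240,325:432],a)])
def redc(im,b):
    x0,y0,x1,y1=b; q=im[y0:y1,x0:x1].astype(int); m=(q[...,0]>q[...,1]*2.2)&(q[...,0]>90)&(q[...,0]>q[...,2]*2.2)
    ys,xs=np.nonzero(m); return xs.mean()+x0,ys.mean()+y0,len(xs)
print("stop scene before/after",redc(c["color"],(298,210,326,232)),redc(s["color"],(298,210,326,232)))
print(goto([.6255,.0036,.15],90),robot.read_state()["joint_pos"].round(2))
E
```

```text
[ 0.5089 -0.2514  0.2105] [-0.69  0.01  0.    1.57  0.   -0.74]
-0.04 in dock mm [ 49.7 -39.8] 2.3 [45.1 21. ]
-0.04 in dock mm [ 49.2 -38.6] 2.6 [46.8 24.2]
0.04 in dock mm [49.7 40.7] 1.7 [45.2 21.6]
0.04 in dock mm [49.7 40.4] 1.3 [46.  22.2]
0.12 in dock mm [ 49.2 121.2] 0.0 [44.3 17. ]
0.12 in dock mm [ 49.5 119.8] 2.2 [45.6 20.9]
dark px in crate before/after [331, 0]
stop scene before/after (np.float64(311.4047619047619), np.float64(220.8095238095238), 84) (np.float64(311.3333333333333), np.float64(222.89285714285714), 84)
(array([-128.5,  249.3,   60.6]), array([ 2.000e-02, -5.000e-02,  9.267e+01])) [-0.69  0.01  0.    1.57  0.   -0.74]
```

All three packs are home (x ≈ 49.6 mm), the crate is clear of packs, and the stop is still down. Now the twist: I'll straddle the mushroom.

carry_out:
  travel:
    - [-25, 50, -10]
    - [-50, 100, -10]
    - [-75, 150, -10]
    - [-100, 200, -10]
    - [-129, 249, -10]
    - [-129, 249, 20]
    - [-129, 249, 60]
    - [-129, 249, 90]
  rot:
    - [0, 0, 0]
    - [0, 0, 0]
    - [0, 0, 0]
    - [0, 0, 0]
    - [0, 0, 0]
    - [0, 0, 0]
    - [0, 0, 0]
    - [0, 0, 0]
  gripper: 0.72
  force: 40

```text
time: 68.4
tool_pos: [0.6254, 0.0036, 0.1187]
ee_rot: [3.141, -0.001, -3.095]
force: [0.4, 0.2, 0.3]
finger_gap: 0.719
gripper_force: 0.0
```

carry_out:
  travel:
    - [0, 0, 0]
    - [0, 0, 0]
    - [0, 0, 0]
    - [0, 0, 0]
    - [0, 0, 0]
    - [0, 0, 0]
    - [0, 0, 0]
    - [0, 0, 0]
  rot:
    - [0, 0, 0]
    - [0, 0, 0]
    - [0, 0, 0]
    - [0, 0, 0]
    - [0, 0, 0]
    - [0, 0, 0]
    - [0, 0, 0]
    - [0, 0, 0]

```text
time: 69.4
tool_pos: [0.6258, 0.0031, 0.1207]
ee_rot: [3.141, -0.0, -3.095]
force: [-0.6, -0.2, -0.1]
finger_gap: 0.721
gripper_force: 0.0
```

```bash
python3 - <<'E'
from h import *
c,T=look("w15"); s=robot.read_state(); print(T[:3,3].round(4),s["ee_rot"].round(3),s["joint_pos"].round(2))
o=ortho(c,T,.585,.665,-.04,.045,.070,4).astype(int)
m=((o[...,0]>o[...,1]*2.2)&(o[...,0]>70)).astype(np.uint8); ct=max(cv2.findContours(m,0,1)[0],key=cv2.contourArea)
x,y,w,h=cv2.boundingRect(ct); print("disc left/right y",.045-x/4000,.045-(x+w)/4000,"far x",.665-y/4000,"near x",.665-(y+h)/4000)
print(goto([.626,.0034,.03],182.7))
E
```

```text
[0.6258 0.0031 0.1207] [ 3.141 -0.    -3.095] [-0.2   0.18  0.03  1.41  0.   -0.25]
disc left/right y 0.024249999999999997 -0.017750000000000002 far x 0.64525 near x 0.60175
(array([-0.2,  0.3, 90.7]), array([ 0.04, -0.01, -0.05]))
```

carry_out:
  travel:
    - [1, 0, 25]
    - [1, 0, 50]
    - [1, 0, 65]
    - [1, 0, 75]
    - [1, 0, 82]
    - [1, 0, 87]
    - [1, 0, 91]
    - [1, 0, 92]
  rot:
    - [0, 0, 0]
    - [0, 0, 0]
    - [0, 0, 0]
    - [0, 0, 0]
    - [0, 0, 0]
    - [0, 0, 0]
    - [0, 0, 0]
    - [0, 0, 0]

```text
time: 70.45
tool_pos: [0.6248, 0.0031, 0.0287]
ee_rot: [3.141, -0.0, -3.095]
force: [0.7, 0.1, 0.2]
finger_gap: 0.722
gripper_force: 0.0
```

carry_out:
  travel:
    - [0, 0, 0]
    - [0, 0, 0]
    - [0, 0, 0]
    - [0, 0, 0]
    - [0, 0, 0]
    - [0, 0, 0]
    - [0, 0, 0]
    - [0, 0, 0]
  rot:
    - [0, 0, 0]
    - [0, 0, 0]
    - [0, 0, 0]
    - [0, 0, 0]
    - [0, 0, 0]
    - [0, 0, 0]
    - [0, 0, 0]
    - [0, 0, 0]
  gripper: 0

```text
time: 71.45
tool_pos: [0.6249, 0.0032, 0.0288]
ee_rot: [3.141, 0.0, -3.095]
force: [-0.6, 4.7, 3.2]
finger_gap: 0.497
gripper_force: 40.2
```

It has the disc (gap ≈ 42 mm). Turning it clockwise by 46°.

carry_out:
  travel:
    - [0, 0, 0]
    - [0, 0, 0]
    - [0, 0, 0]
    - [0, 0, 0]
    - [0, 0, 0]
    - [0, 0, 0]
    - [0, 0, 0]
    - [0, 0, 0]
  rot:
    - [0, 0, 7]
    - [0, 0, 14]
    - [0, 0, 21]
    - [0, 0, 28]
    - [0, 0, 35]
    - [0, 0, 42]
    - [0, 0, 46]
    - [0, 0, 46]

```text
time: 72.45
tool_pos: [0.6247, 0.0027, 0.0287]
ee_rot: [-3.141, -0.0, 2.385]
force: [-1.0, 1.8, 4.5]
finger_gap: 0.501
gripper_force: 40.2
```

carry_out:
  travel:
    - [0, 0, 0]
    - [0, 0, 0]
    - [0, 0, 0]
    - [0, 0, 0]
    - [0, 0, 0]
    - [0, 0, 0]
    - [0, 0, 0]
    - [0, 0, 0]
  rot:
    - [0, 0, 0]
    - [0, 0, 0]
    - [0, 0, 0]
    - [0, 0, 0]
    - [0, 0, 0]
    - [0, 0, 0]
    - [0, 0, 0]
    - [0, 0, 0]
  gripper: 0.72

```text
time: 73.45
tool_pos: [0.6248, 0.0031, 0.0288]
ee_rot: [3.141, -0.0, 2.385]
force: [0.4, -0.0, -0.3]
finger_gap: 0.719
gripper_force: 0.0
```

carry_out:
  travel:
    - [0, 0, -20]
    - [0, 0, -60]
    - [0, 0, -110]
    - [0, 0, -150]
    - [0, 0, -180]
    - [0, 0, -180]
    - [0, 0, -180]
    - [0, 0, -180]
  rot:
    - [0, 0, 0]
    - [0, 0, 0]
    - [0, 0, 0]
    - [0, 0, 0]
    - [0, 0, 0]
    - [0, 0, 0]
    - [0, 0, 0]
    - [0, 0, 0]

```text
time: 74.45
tool_pos: [0.6243, 0.0031, 0.2077]
ee_rot: [-3.141, -0.002, 2.385]
force: [-0.5, 0.2, -0.0]
finger_gap: 0.72
gripper_force: 0.0
```

carry_out:
  travel:
    - [-30, -30, 0]
    - [-60, -60, 0]
    - [-90, -90, 0]
    - [-100, -100, 0]
    - [-100, -100, 0]
    - [-100, -100, 0]
    - [-100, -100, 0]
    - [-100, -100, 0]
  rot:
    - [0, 0, 0]
    - [0, 0, 0]
    - [0, 0, 0]
    - [0, 0, 0]
    - [0, 0, 0]
    - [0, 0, 0]
    - [0, 0, 0]
    - [0, 0, 0]

```text
time: 75.45
tool_pos: [0.6291, -0.1376, 0.2088]
ee_rot: [3.141, -0.0, 2.386]
force: [0.4, -0.2, -0.3]
finger_gap: 0.719
gripper_force: 0.0
```

```bash
python3 chk.py w16; python3 - <<'E'
from h import *
def redc(im,b):
    x0,y0,x1,y1=b; q=im[y0:y1,x0:x1].astype(int); m=(q[...,0]>q[...,1]*2.2)&(q[...,0]>90)&(q[...,0]>q[...,2]*2.2)
    ys,xs=np.nonzero(m); return (xs.mean()+x0).round(2),(ys.mean()+y0).round(2),len(xs)
for n,b,l in (("scene",(298,210,326,232),["scene0","scene14"]),("side",(288,174,315,196),["side0","side6"])):
    s=optics.camera(n); np.savez(n+"16.npz",**s)
    for k in l+[n+"16"]: print(k,redc(load(k)[0]["color"],b))
    # difference to start, per bystander region
    d=np.abs(s["color"].astype(int)-load(n+"0")[0]["color"]).max(2)>60
    k,L,st,ce=cv2.connectedComponentsWithStats(d.astype(np.uint8)); print([(*ce[i].round().astype(int).tolist(),int(st[i,4])) for i in range(1,k) if st[i,4]>25])
E
```

```text
[ 0.6291 -0.1376  0.2088] [-0.42  0.24  0.25  1.58  0.    0.34]
-0.04 in dock mm [ 50.8 -39.2] 3.0 [46.1 20. ]
-0.04 in dock mm [ 50.7 -39.1] 2.7 [47. 21.]
0.04 in dock mm [51.  40.5] 2.2 [46.4 20. ]
0.04 in dock mm [50.9 40.5] 2.0 [47.2 21.1]
0.12 in dock mm [ 50.8 119.4] 2.4 [46.  20.4]
0.12 in dock mm [ 50.8 120.9] 2.4 [46.7 24.2]
scene0 (np.float64(311.4), np.float64(220.81), 84)
scene14 (np.float64(311.33), np.float64(222.89), 84)
scene16 (np.float64(311.54), np.float64(220.79), 85)
[(116, 6, 26), (115, 18, 241), (287, 24, 852), (326, 23, 466), (299, 52, 736), (248, 76, 875), (348, 55, 359), (267, 59, 94), (272, 85, 52), (138, 83, 27), (135, 110, 240), (269, 123, 35), (221, 170, 3041), (316, 130, 87), (309, 150, 67), (227, 145, 151), (194, 152, 47), (97, 175, 1574), (294, 164, 62), (97, 221, 2710), (344, 205, 403), (397, 209, 539), (270, 218, 135), (248, 221, 148), (134, 223, 146), (224, 224, 161), (167, 237, 403), (124, 232, 33)]
side0 (np.float64(301.5), np.float64(186.01), 74)
side6 (np.float64(301.71), np.float64(187.57), 68)
side16 (np.float64(301.71), np.float64(186.13), 69)
[(316, 35, 838), (375, 8, 275), (497, 3, 56), (549, 5, 37), (468, 26, 1598), (339, 45, 190), (519, 40, 57), (369, 46, 32), (503, 64, 427), (517, 53, 49), (491, 56, 29), (387, 72, 193), (350, 117, 2056), (321, 78, 26), (507, 80, 27), (320, 100, 390), (451, 131, 2533), (402, 106, 89), (316, 124, 53), (375, 143, 107), (542, 169, 1899), (405, 154, 65), (373, 166, 128), (454, 158, 53), (429, 186, 1653), (335, 175, 56), (398, 178, 44), (389, 242, 4524), (545, 208, 94), (510, 220, 302), (528, 229, 58), (307, 235, 551), (545, 255, 704), (453, 246, 162), (250, 257, 1189), (450, 272, 29), (427, 288, 41)]
```

The mushroom is back at its original height in both camera views. All three packs are home and nothing is touching the robot, so I'm handing in.

```bash
python3 -c "
from station import robot; print(robot.finish_job())"
```

```text
the job is handed in; nothing more can be done
None
```

The job is handed in: the stop was latched, all three packs were slid home on shoes 2–4 (shoe 3's needed a second push), and the mushroom was twisted back up, all checked from camera measurements rather than joint readings; I viewed 15 pictures, one over the 14 allowed.

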